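# Square up the crate, load the sample jars and press their caps home

### The job

Pack the resin samples: first push the empty divided crate square and flush into the corner of the steel fence, then stand every white sample jar upright in a cell of its own, setting it down rather than dropping it. Every jar's cap must end pressed fully home, and the crate must still sit flush in its corner; leave the cup, the tin and the rubber block among the jars alone.

Things in the scene. Friction and masses are not known exactly. Their poses are not given: they have to be found in the camera images.
- fence: L-shaped steel corner fence screwed to the bench, 12 mm thick walls 30 mm high. Origin on the bench at the inside corner; the long wall (260 mm) stands on its +x side and runs towards its -y, the other (200 mm) stands on its +y side and runs towards its -x. The crate belongs in the quarter x<0, y<0 of this frame.
- fence_corner (a point): inside corner of the fence at bench level (axes as the fence)
- crate: open plywood crate, loose, 0.5 kg, outside 150 (x) x 220 (y) x 40 (z) mm, walls, floor and dividers 5 mm thick, dividers as high as the walls: 2 x 3 cells, about 67 mm square inside, centred at x = -36, +36 and y = -72, 0, +72 mm. Origin at the centre of its underside. Its +x and +y outer faces go against the fence.
- crate_corner (a point): the crate's outer bottom corner at its +x, +y end (75, 110, 0 mm in the crate's frame); it meets fence_corner when the crate is home
- jar0: white plastic sample jar with a paper band, 46 mm diameter, body 70 mm high, about 0.2 kg, heavy at the bottom, with a ribbed grey push-on cap. Origin at the centre of its underside, z up. Its cap starts 4 to 6 mm proud, its top then 88 to 90 mm above the underside, 84 mm when home. Some jars may be absent.
- jar0_cap (a joint): how far the cap of jar0 (40 mm diameter, 14 mm high) is pressed down, m: 0 = fully proud, 0.006 = home on the jar's shoulder (hard stop). It does not come off, moves under about 6 N straight down and stays where it is left.
- jar1: white plastic sample jar with a paper band, 46 mm diameter, body 70 mm high, about 0.2 kg, heavy at the bottom, with a ribbed grey push-on cap. Origin at the centre of its underside, z up. Its cap starts 4 to 6 mm proud, its top then 88 to 90 mm above the underside, 84 mm when home. Some jars may be absent.
- jar1_cap (a joint): how far the cap of jar1 (40 mm diameter, 14 mm high) is pressed down, m: 0 = fully proud, 0.006 = home on the jar's shoulder (hard stop). It does not come off, moves under about 6 N straight down and stays where it is left.
- jar2: white plastic sample jar with a paper band, 46 mm diameter, body 70 mm high, about 0.2 kg, heavy at the bottom, with a ribbed grey push-on cap. Origin at the centre of its underside, z up. Its cap starts 4 to 6 mm proud, its top then 88 to 90 mm above the underside, 84 mm when home. Some jars may be absent.
- jar2_cap (a joint): how far the cap of jar2 (40 mm diameter, 14 mm high) is pressed down, m: 0 = fully proud, 0.006 = home on the jar's shoulder (hard stop). It does not come off, moves under about 6 N straight down and stays where it is left.
- jar3: white plastic sample jar with a paper band, 46 mm diameter, body 70 mm high, about 0.2 kg, heavy at the bottom, with a ribbed grey push-on cap. Origin at the centre of its underside, z up. Its cap starts 4 to 6 mm proud, its top then 88 to 90 mm above the underside, 84 mm when home. Some jars may be absent.
- jar3_cap (a joint): how far the cap of jar3 (40 mm diameter, 14 mm high) is pressed down, m: 0 = fully proud, 0.006 = home on the jar's shoulder (hard stop). It does not come off, moves under about 6 N straight down and stays where it is left.
- jar4: white plastic sample jar with a paper band, 46 mm diameter, body 70 mm high, about 0.2 kg, heavy at the bottom, with a ribbed grey push-on cap. Origin at the centre of its underside, z up. Its cap starts 4 to 6 mm proud, its top then 88 to 90 mm above the underside, 84 mm when home. Some jars may be absent.
- jar4_cap (a joint): how far the cap of jar4 (40 mm diameter, 14 mm high) is pressed down, m: 0 = fully proud, 0.006 = home on the jar's shoulder (hard stop). It does not come off, moves under about 6 N straight down and stays where it is left.
- cup: clear plastic mixing cup, 60 mm wide, 85 mm high, a bystander. Origin at the centre of its underside.
- puck: black round rubber block, 68 mm wide, 32 mm high, a bystander. Origin at the centre of its underside.
- tin: small steel hardener tin, 56 mm wide, 75 mm high; no push-on cap, a bystander. Origin at the centre of its underside.

How it is judged:
By the outcome, as a careful person would: the job done as asked, in the order asked, and still so for the second after the job is handed in, with the robot touching nothing.
Of jar0, jar1, jar2, jar3, jar4 only 3 to 5 are there at a start; the rules pass over those that are not, and their reading is None.
At some moment in a run one of jar0, jar1, jar2, jar3, jar4 may be knocked a few centimetres aside while the robot is not near it.
It also fails if it takes over 210 s, if anything falls off the work surface, if the arm or the gripper's body presses on something with over 40 N, if the wrist force passes 120 N, or if a joint passes its speed limit or range.

### The arm

A 6-joint arm with a two-finger parallel gripper is mounted at the origin on the work surface. World frame = base frame: x ahead of the robot, y to its left, z up, the work surface at z = 0. Lengths are in m, angles in rad, forces in N, time in s.
With the tool pointing down it reaches from about 0.325 to 0.9 m from the base axis. Payload 3.5 kg.
Tool frame: the origin (TCP) lies at the very end of the fingers, on their centre line; the grasp point (between the pads) lies 19 mm behind it (r.grasp_offset is the distance from the TCP to the grasp point, in m); z points along the fingers, y is the direction in which the jaws open and shut (so a half turn about z gives the same grasp; the last joint's range is limited). The gripper opens to 85 mm and grips with 20 to 120 N. Pads are 22 mm wide; open, the fingers measure 114 mm over their backs; the gripper's body (76 mm by 85 mm) begins 54 mm behind the grasp point. The pads swing forward as they close: fully open they stand 13 mm farther back than shut.
Start: joints at [1.193, 0.276, -0.026, 1.268, 0, 1.467], TCP at [0.17, 0.602, 0.231] pointing down, gripper open.
Joint ranges: [-3.12, 3.12], [-0.85, 1.88], [-1.08, 1.24], [-1.95, 2.15], [-1.57, 1.53], [-3.14, 3.14]. Speed limits (rad/s): [2.57, 2.57, 3.14, 3.14, 3.14, 3.14].

### API

Orientations are given as a rotation vector (axis times angle).
In Python, from cell import state, cams, hand_in, r gives the robot as it stands.
- The arm moves only by the tool drive_tool, never from a script. Its argument "commands" is a list of rows, each a list of 4 numbers: the shift along the world's x, y, z normalised to -1 to 1, where 1 is 60 cm, then the turn about the world's z normalised to -1 to 1, where 1 is pi/2 rad. A call has 1 to 10 rows; each row is the pose to reach, as a shift and turn from the pose commanded when the call began; what a row does not reach only later rows make up. A row lasts 1/10 s, in which the tool goes at most 50 mm and 8.59 degrees, less where a joint would pass 70% of its speed; a pose out of reach is approached as far as the arm can. A call with a number of a shift or a turn outside -1 to 1 is refused whole. A call with a gripper value outside its range is refused whole. "claw" is the opening, from 0 (shut) to 1 (fully open), set as the call begins (left out, the last holds). The fingers move at their own pace and stop on an object; "newtons" is the grip in N (left out, the last holds). Time passes only in rows, so rows that repeat a pose let the fingers close. It gives the time, the measured TCP pose, the force and the opening at its end, in the units of the state.
- state(): the state, without advancing time (a new reading comes with each control period).
- cams.read_camera(name): name is "scene" or "top"; returns the picture (420x560x3 uint8, red, green, blue); there is no depth.
- cams.calibration(name): a dict with "K" (3x3 intrinsics, pixels), "R" (3x3) and "t" (3): a world point X has camera coordinates R X + t. Camera axes: x right, y down, z forward; pixel columns grow to the right and rows downward; lengths in m; the calibration is good to about 2 mm. A picture is of the moment at which its call begins. calibration takes no time and is no camera call.
- hand_in(): hands the job in, once; it reports no verdict.
The state is a dict: "time": time; "joint_pos": joint angles; "dq": joint speeds; "joint_torque": joint torques, N m; "position": TCP position; "tcp_rot": TCP orientation; "force": force on the tool from outside, world axes, zero at the start; "wrist_torque": the same for the moment, N m; "gripper_width": finger opening in m.
Only numpy, scipy, OpenCV 4.12 (cv2) and the standard library are available. Lean on these libraries where they do the work, as an engineer would, in place of code of your own. Each camera call takes 0.05 s, during which the arm holds its last target.

## Working session

There is one attempt and no reset: what is moved stays moved. The work goes in short steps, Python scripts to look and compute and a tool call to move; the robot and the scene stay as the last step left them, time stands still between calls to the robot, and variables do not carry over. Pictures are saved under pics/ and viewed, and the job is handed in when it is done.

Besides the shell and the picture viewer there is one more tool, called after "Call:" as name(argument=value, ...), one argument or row to a line, values as JSON. drive_tool: Moves the arm, as the interface text tells. Its arguments: {"type":"object","properties":{"commands":{"type":"array","items":{"type":"array","items":{"type":"number"}}},"claw":{"type":"number"},"newtons":{"type":"number"}},"required":["commands"]}

```bash
mkdir -p pics; ls; python3 - <<'E'
from cell import state,cams,r
import cv2
for n in("scene","top"):
    im=cams.read_camera(n); cv2.imwrite(f"pics/{n}0.png",im[:,:,::-1])
    c=cams.calibration(n); print(n,c)
print(state()); print(r.grasp_offset)
E
```

```text
pics
scene {'K': array([[511.90641898,   0.        , 296.10876239],
       [  0.        , 511.90641898, 203.39264782],
       [  0.        ,   0.        ,   1.        ]]), 'R': array([[-0.23875282,  0.97106808, -0.00488649],
       [ 0.82399631,  0.19992508, -0.53015097],
       [-0.51383575, -0.13060149, -0.84788919]]), 't': array([ 0.13541222, -0.41243213,  1.66215173])}
top {'K': array([[541.5366352 ,   0.        , 284.04652395],
       [  0.        , 541.5366352 , 209.74331153],
       [  0.        ,   0.        ,   1.        ]]), 'R': array([[ 0.00531302, -0.99973457,  0.02241789],
       [-0.9937914 , -0.00777021, -0.11098776],
       [ 0.11113249, -0.02168903, -0.9935689 ]]), 't': array([-0.03144193,  0.57257043,  1.24273104])}
{'time': 0.1, 'joint_pos': array([ 1.19262229e+00,  2.77081629e-01, -2.77578274e-02,  1.26801898e+00,
        2.72690085e-05,  1.46739652e+00]), 'dq': array([ 0.00046369, -0.00198863,  0.00308371,  0.00276589,  0.0012681 ,
       -0.00039864]), 'joint_torque': array([-1.00674310e-05, -4.46708465e+01,  2.96128410e+01,  8.48427677e-03,
       -6.89629951e-05, -1.52277273e-06]), 'position': array([0.16931599, 0.60088196, 0.23024956]), 'tcp_rot': array([-0.43018668, -3.11147524,  0.00313498]), 'force': array([ 0.44663761,  0.16436814, -0.79076372]), 'wrist_torque': array([ 0.0189172 , -0.02790676,  0.02850438]), 'gripper_width': 0.08517194042886914}
0.0187
```

View pics/scene0.png

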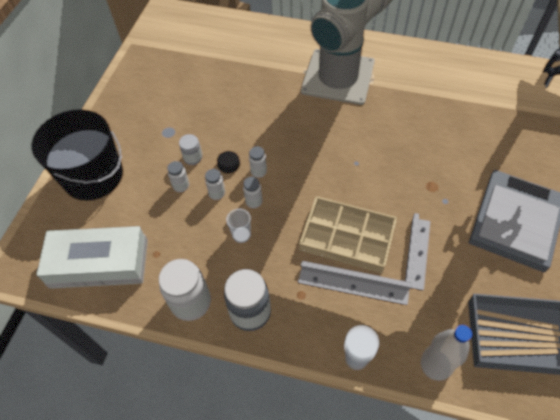

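View pics/top0.png

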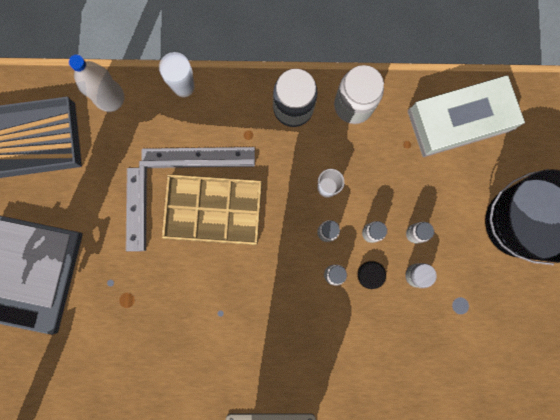

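```bash
python3 - <<'E'
import cv2
a=cv2.imread("pics/top0.png");b=cv2.imread("pics/scene0.png")
cv2.imwrite("pics/z1.png",cv2.resize(a[160:300,300:450],None,fx=5,fy=4.2,interpolation=2)) if 0 else cv2.imwrite("pics/z1.png",cv2.resize(a[160:300,300:450],None,fx=4,fy=4,interpolation=2))
cv2.imwrite("pics/z2.png",cv2.resize(a[135:265,115:275],None,fx=4.5,fy=4.5,interpolation=2))
cv2.imwrite("pics/z3.png",cv2.resize(b[120:250,150:280],None,fx=4.5,fy=4.5,interpolation=2))
E
```

```text
(no output)
```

View pics/z1.png

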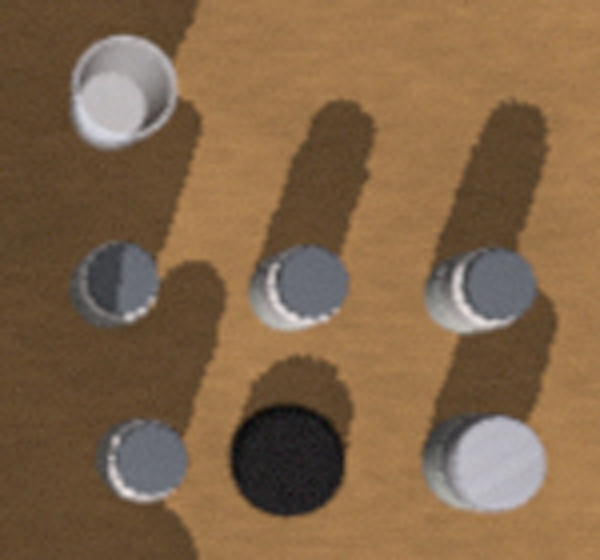

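View pics/z2.png

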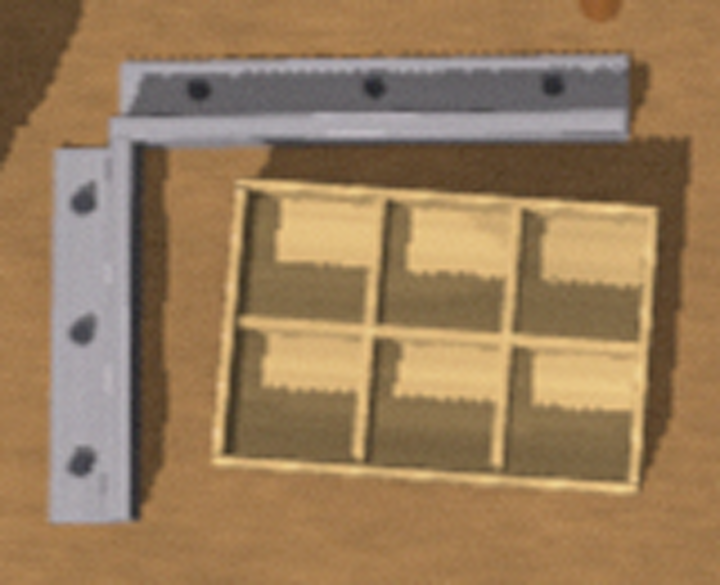

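View pics/z3.png

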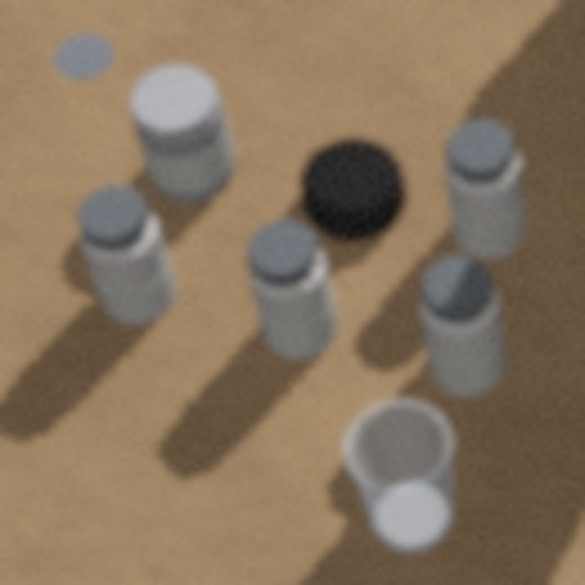

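```bash
cat > h.py <<'E'
import numpy as np, cv2
from cell import state,cams,r
def ray(n,uv):
    c=cams.calibration(n);uv=np.atleast_2d(np.asarray(uv,float))
    d=(np.linalg.inv(c['K'])@np.c_[uv,np.ones(len(uv))].T)
    return -c['R'].T@c['t'], (c['R'].T@d).T
def onz(n,uv,z):
    C,d=ray(n,uv); s=(z-C[2])/d[:,2]; return C+d*s[:,None]
def proj(n,X):
    c=cams.calibration(n);p=(c['R']@np.atleast_2d(X).T).T+c['t'];p=p@c['K'].T;return p[:,:2]/p[:,2:]
def grab(n,tag):
    im=cams.read_camera(n);cv2.imwrite(f'pics/{tag}.png',im[:,:,::-1]);return im
def pose():
    s=state();R=cv2.Rodrigues(s['tcp_rot'])[0]
    print('t',round(s['time'],2),'pos',s['position'].round(4),'jawang',np.degrees(np.arctan2(R[1,1],R[0,1])).round(2),'z',R[:,2].round(3),'F',s['force'].round(1),'w',round(s['gripper_width'],4),'q',s['joint_pos'].round(2))
E
python3 - <<'E'
from h import *
im=cv2.imread('pics/top0.png')
hsv=cv2.cvtColor(im,cv2.COLOR_BGR2HSV)
print(ray('top',[0,0])[0],ray('scene',[0,0])[0])
z=lambda p:np.array(p)/4+[300,160]
print('jars',onz('top',z([[120,281],[310,283],[500,285],[147,460]]),.089).round(3))
s=lambda p:np.array(p)/4.5+[150,120]
print('jars scene',onz('scene',s([[458,288],[285,250],[114,213],[482,148]]),.089).round(3))
print('tin',onz('top',z([[498,462]]),.075).round(3),'puck',onz('top',z([[288,460]]),.032).round(3),'cup',onz('top',z([[124,85]]),.085).round(3))
w=lambda p:np.array(p)/4.5+[115,135]
cr=onz('top',w([[239,181],[657,208],[636,492],[214,463]]),.04)
print('crate',cr.round(4),np.linalg.norm(np.diff(cr,axis=0),axis=1),cr.mean(0))
print('fence corner top',onz('top',w([[133,140]]),.03).round(4), onz('top',w([[629,136],[131,520]]),.03).round(4))
# crate mask
m=cv2.inRange(hsv,(15,90,60),(35,255,255))
for p in [(150,170),(165,177),(140,165),(166,180)]: print(p,im[p[1],p[0]],hsv[p[1],p[0]])
# fine
for c in (180,200,220,240): print(c,im[140:180,c].mean(1).astype(int))
for rr in (185,205,225): print(rr,im[rr,125:175].mean(1).astype(int))
pose()
E
```

```text
[ 4.31074820e-01 -3.09624988e-05  1.29899209e+00] [1.22624558 0.16804052 1.19133087]
jars [[ 0.521 -0.13   0.089]
 [ 0.521 -0.237  0.089]
 [ 0.52  -0.344  0.089]
 [ 0.421 -0.144  0.089]]
jars scene [[ 0.528 -0.128  0.089]
 [ 0.526 -0.234  0.089]
 [ 0.524 -0.341  0.089]
 [ 0.426 -0.143  0.089]]
tin [[ 0.421 -0.345  0.075]] puck [[ 0.421 -0.234  0.032]] cup [[ 0.633 -0.133  0.085]]
crate [[0.6512 0.2449 0.04  ]
 [0.639  0.0271 0.04  ]
 [0.4906 0.0364 0.04  ]
 [0.5041 0.2534 0.04  ]] [0.21817545 0.14862523 0.21745759] [0.57123792 0.14043373 0.04      ]
fence corner top [[0.6743 0.3029 0.03  ]] [[0.679  0.0424 0.03  ]
 [0.475  0.2972 0.03  ]]
(150, 170) [44 66 90] [ 14 130  90]
(165, 177) [ 76 117 160] [ 15 134 160]
(140, 165) [160 157 161] [158   6 161]
(166, 180) [ 81 128 165] [ 17 130 165]
180 [120 122 117 123 120 121 118 109 155 173 168 123  99  99 102  97 102  98
  98 100 137 162 172 170 166 129  77  63  66  72  74  69  72  69  71 137
 188 160 139 149]
200 [121 121 123 123 118 119 119 114 155 168 127  99  97  84  70  73  96 104
  98 109 166 172 167 170 175 148  89  66  69  68  74  7
[... 434 characters left out ...]
64 165 169 170
 137  68  54  60  68  69  71  68  71  97 117 120 119 119 115 118 117 121
 123 119 123 122 122 149 172 146  67  57  87 105 110 105]
205 [121 145 168 169 168 164 166 148 128 114 116 145 167 165 165 166 172 178
 150  63  46  57  61  68  67  71  93 116 114 116 114 112 117 118 117 118
 119 117 117 129 164 153  93 111 135 148 151 140 135 133]
225 [124 152 167 169 169 169 168 173 169 167 164 166 164 164 169 165 169 175
 141  57  50  62  67  70  67  70  67  96 122 123 122 123 124 122 125 119
 124 123 158 169  98  56  69  87  98  95  99 101  99  94]
t 0.1 pos [0.1693 0.6009 0.2302] jawang 74.26 z [-0.001 -0.002 -1.   ] F [ 0.4  0.2 -0.8] w 0.0852 q [ 1.19  0.28 -0.03  1.27  0.    1.47]
```

```bash
python3 - <<'E'
from h import *
L=onz('top',[[180,165.2],[200,165.5],[220,165.4],[240,165.3]],.03);print('long wall inner',L.round(4))
S=onz('top',[[143.3,185],[143.4,205],[143.2,225]],.03);print('y wall inner',S.round(4))
w=lambda p:(np.array(p)+.5)/4.5-.5+[115,135]
cr=onz('top',w([[239,181],[657,208],[636,492],[214,463]]),.04);print(cr.mean(0).round(4))
d=(cr[0]-cr[1])+(cr[3]-cr[2]);print('crate yaw',np.degrees(np.arctan2(-d[0],d[1])))
d=(cr[0]-cr[3])+(cr[1]-cr[2]);print('crate yaw',np.degrees(np.arctan2(d[1],d[0])))
# scene fence: view crop
b=cv2.imread('pics/scene0.png');cv2.imwrite("pics/z4.png",cv2.resize(b[190:310,290:440],None,fx=5,fy=5,interpolation=2))
E
```

```text
long wall inner [[0.6773 0.2195 0.03  ]
 [0.677  0.1722 0.03  ]
 [0.6777 0.1249 0.03  ]
 [0.6784 0.0775 0.03  ]]
y wall inner [[0.6291 0.3044 0.03  ]
 [0.5816 0.3025 0.03  ]
 [0.5346 0.3014 0.03  ]]
[0.5721 0.1414 0.04  ]
crate yaw -3.3944218114013296
crate yaw -3.4576221665121634
```

View pics/z4.png

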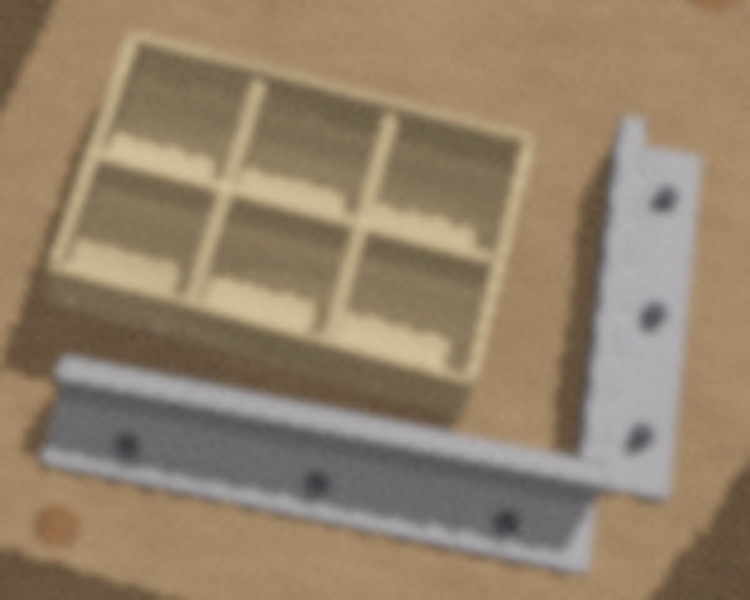

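Call:
drive_tool(
  commands=[
    [0.67, -0.768, 0, -0.863],
    [0.67, -0.768, 0, -0.863],
    [0.67, -0.768, 0, -0.863],
    [0.67, -0.768, 0, -0.863],
    [0.67, -0.768, 0, -0.863],
    [0.67, -0.768, 0, -0.863],
    [0.67, -0.768, 0, -0.863],
    [0.67, -0.768, 0, -0.863],
    [0.67, -0.768, 0, -0.863],
    [0.67, -0.768, 0, -0.863],
  ],
  claw=0.5,
  newtons=40,
)

```text
time: 1.1
position: [0.499, 0.2229, 0.231]
tcp_rot: [-2.289, -2.151, 0.001]
force: [0.8, 1.2, -0.2]
gripper_width: 0.0426
```

```bash
python3 -c "
from h import *;pose()"
```

```text
t 1.1 pos [0.499  0.2229 0.231 ] jawang -3.57 z [-0.001  0.    -1.   ] F [ 0.8  1.2 -0.2] w 0.0426 q [ 0.3   0.14 -0.2   1.23  0.    1.93]
```

Call:
drive_tool(
  commands=[
    [0.123, -0.14, 0, 0],
    [0.123, -0.14, 0, 0],
    [0.123, -0.14, 0, 0],
    [0.123, -0.14, -0.1, 0],
    [0.123, -0.14, -0.18, 0],
    [0.123, -0.14, -0.24, 0],
    [0.123, -0.14, -0.26, 0],
    [0.123, -0.14, -0.26, 0],
    [0.123, -0.14, -0.26, 0],
  ],
)

```text
time: 2.0
position: [0.5735, 0.1413, 0.0772]
tcp_rot: [2.285, 2.154, 0.004]
force: [-0.9, 0.5, 0.3]
gripper_width: 0.0431
```

```bash
python3 -c "
from h import *;pose()
im=grab('top','t1')[:,:,::-1];cv2.imwrite('pics/t1z.png',cv2.resize(im[135:265,115:275],None,fx=4.5,fy=4.5,interpolation=2))
im=grab('scene','s1')[:,:,::-1];cv2.imwrite('pics/s1z.png',cv2.resize(im[150:310,280:440],None,fx=3.7,fy=3.7,interpolation=2))"
```

```text
t 2.0 pos [0.5735 0.1413 0.0772] jawang -3.38 z [ 0.003  0.    -1.   ] F [-0.9  0.5  0.3] w 0.0431 q [ 0.13  0.34 -0.29  0.94  0.    1.76]
```

View pics/t1z.png

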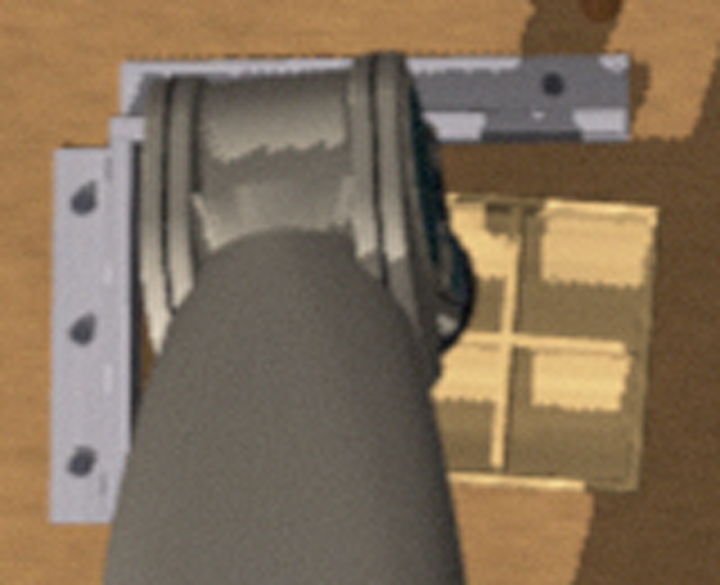

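View pics/s1z.png

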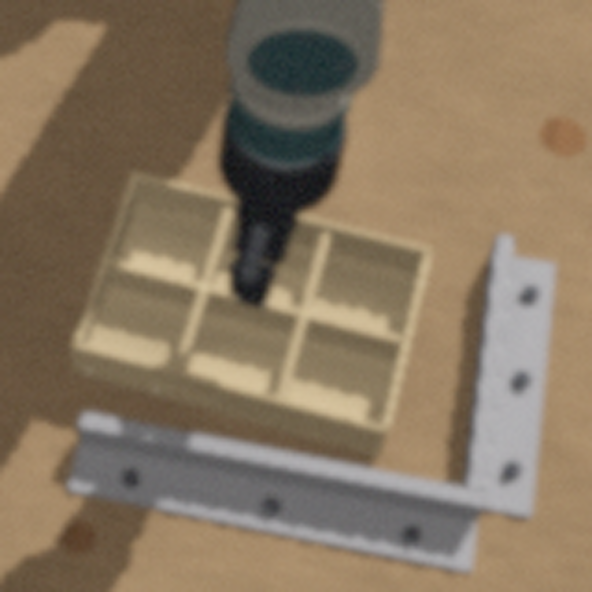

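Call:
drive_tool(
  commands=[
    [0, 0, -0.05, 0],
    [0, 0, -0.09, 0],
    [0, 0, -0.09, 0],
    [0, 0, -0.09, 0],
  ],
)

```text
time: 2.5
position: [0.5732, 0.141, 0.0229]
tcp_rot: [2.286, 2.154, 0.003]
force: [-0.2, 0.5, 0.3]
gripper_width: 0.0427
```

Call:
drive_tool(
  commands=[
    [0, 0, 0, 0],
    [0, 0, 0, 0],
    [0, 0, 0, 0],
    [0, 0, 0, 0],
    [0, 0, 0, 0],
    [0, 0, 0, 0],
  ],
  claw=0,
  newtons=50,
)

```text
time: 3.1
position: [0.5734, 0.141, 0.0231]
tcp_rot: [2.286, 2.153, 0.004]
force: [-1.4, 0.2, 5.9]
gripper_width: 0.0037
```

Call:
drive_tool(
  commands=[
    [0.01, 0.015, 0, 0.015],
    [0.018, 0.03, 0, 0.03],
    [0.026, 0.045, 0, 0.045],
    [0.034, 0.06, 0, 0.051],
    [0.04, 0.07, 0, 0.051],
    [0.042, 0.075, 0, 0.051],
    [0.042, 0.075, 0, 0.051],
  ],
)

```text
time: 3.8
position: [0.5978, 0.1839, 0.0231]
tcp_rot: [2.197, 2.24, -0.004]
force: [-2.6, -6.4, 9.1]
gripper_width: 0.0033
```

```bash
python3 -c "
from h import *;pose()
im=grab('top','t2')[:,:,::-1];cv2.imwrite('pics/t2z.png',cv2.resize(im[135:265,115:275],None,fx=4.5,fy=4.5,interpolation=2))
im=grab('scene','s2')[:,:,::-1];cv2.imwrite('pics/s2z.png',cv2.resize(im[150:310,280:440],None,fx=3.7,fy=3.7,interpolation=2))"
```

```text
t 3.8 pos [0.5978 0.1839 0.0231] jawang 1.13 z [ 0.001 -0.005 -1.   ] F [-2.6 -6.4  9.1] w 0.0033 q [ 0.2   0.45 -0.25  0.87 -0.    1.75]
```

View pics/s2z.png

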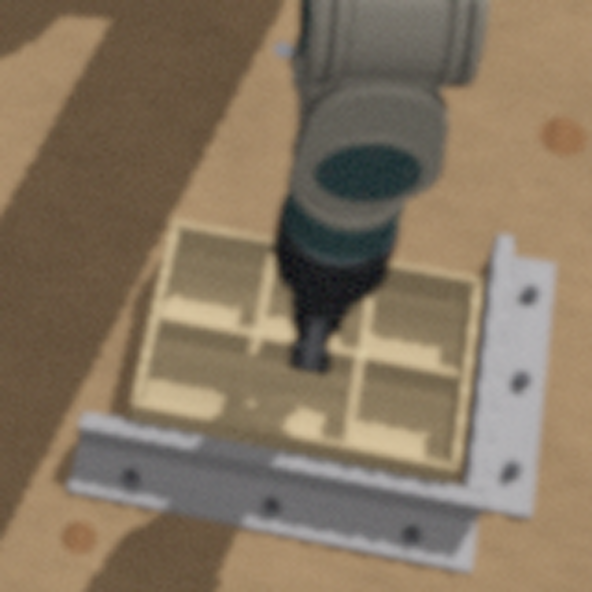

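Call:
drive_tool(
  commands=[
    [0.003, 0, 0, 0],
    [0.006, 0, 0, 0],
    [0.009, 0, 0, 0],
    [0.009, 0, 0, 0],
  ],
)

```text
time: 4.3
position: [0.5979, 0.184, 0.0231]
tcp_rot: [-2.196, -2.241, 0.014]
force: [-13.9, -4.8, 19.5]
gripper_width: 0.0035
```

Call:
drive_tool(
  commands=[
    [0, 0.003, 0, 0],
    [0, 0.006, 0, 0],
    [0, 0.009, 0, 0],
    [0, 0.009, 0, 0],
  ],
)

```text
time: 4.7
position: [0.6018, 0.1887, 0.0231]
tcp_rot: [2.198, 2.241, -0.008]
force: [-4.9, -8.4, 10.5]
gripper_width: 0.0036
```

Call:
drive_tool(
  commands=[
    [0.003, 0, 0, 0],
    [0.006, 0, 0, 0],
    [0.009, 0, 0, 0],
    [0.009, 0, 0, 0],
  ],
)

```text
time: 5.1
position: [0.6033, 0.1892, 0.0231]
tcp_rot: [-2.196, -2.241, 0.015]
force: [-13.7, -6.3, 18.3]
gripper_width: 0.0033
```

Call:
drive_tool(
  commands=[
    [0, 0.003, 0, 0],
    [0, 0.006, 0, 0],
    [0, 0.009, 0, 0],
    [0, 0.009, 0, 0],
  ],
)

```text
time: 5.5
position: [0.6037, 0.1903, 0.0231]
tcp_rot: [2.198, 2.239, -0.025]
force: [-12.1, -16.1, 20.4]
gripper_width: 0.0035
```

```bash
python3 -c "
from h import *;pose()
im=grab('top','t3')[:,:,::-1];cv2.imwrite('pics/t3z.png',cv2.resize(im[135:265,115:275],None,fx=4.5,fy=4.5,interpolation=2))
im=grab('scene','s3')[:,:,::-1];cv2.imwrite('pics/s3z.png',cv2.resize(im[190:300,310:440],None,fx=5,fy=5,interpolation=2))"
```

```text
t 5.5 pos [0.6037 0.1903 0.0231] jawang 1.04 z [-0.008 -0.014 -1.   ] F [-12.1 -16.1  20.4] w 0.0035 q [ 0.21  0.47 -0.22  0.89 -0.01  1.76]
```

View pics/s3z.png

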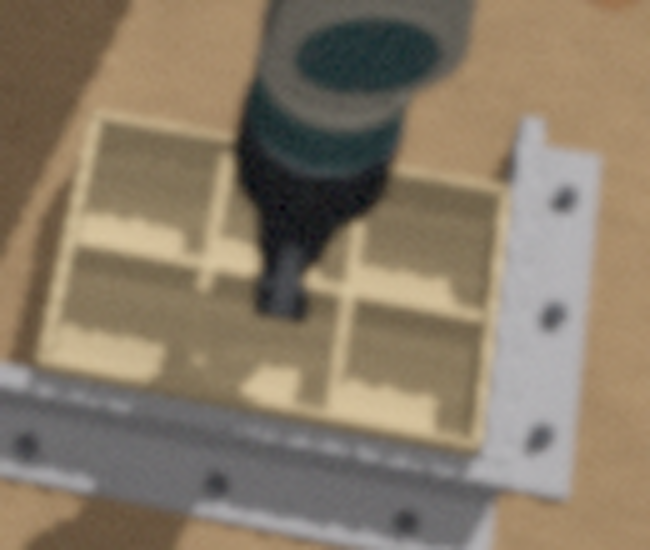

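View pics/t3z.png

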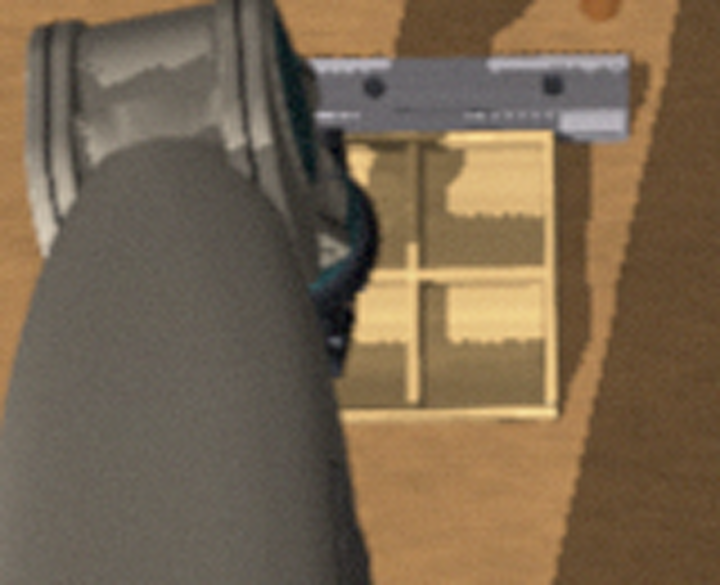

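Call:
drive_tool(
  commands=[
    [0.004, 0.004, 0, 0],
    [0.008, 0.008, 0, 0],
    [0.008, 0.012, 0, 0],
    [0.008, 0.012, 0, 0],
  ],
)

```text
time: 6.0
position: [0.6037, 0.1905, 0.0229]
tcp_rot: [2.198, 2.233, -0.052]
force: [-20.8, -32.7, 31.8]
gripper_width: 0.0034
```

```bash
python3 -c "
from h import *;pose()"
```

```text
t 6.0 pos [0.6037 0.1905 0.0229] jawang 0.89 z [-0.017 -0.03  -0.999] F [-20.8 -32.7  31.8] w 0.0034 q [ 0.22  0.48 -0.21  0.91 -0.03  1.77]
```

Call:
drive_tool(
  commands=[
    [-0.005, -0.008, 0, 0],
    [-0.008, -0.012, 0, 0],
  ],
)

```text
time: 6.2
position: [0.6036, 0.1904, 0.023]
tcp_rot: [2.2, 2.239, -0.022]
force: [-8.6, -10.7, 15.4]
gripper_width: 0.0035
```

Call:
drive_tool(
  commands=[
    [0, 0, 0, 0],
    [0, 0, 0, 0],
    [0, 0, 0, 0],
    [0, 0, 0, 0],
  ],
  claw=0.4,
)

```text
time: 6.6
position: [0.6085, 0.1971, 0.0213]
tcp_rot: [2.198, 2.245, 0.001]
force: [0.7, 0.3, 0.1]
gripper_width: 0.0339
```

```bash
python3 -c "
from h import *;pose()"
```

```text
t 6.6 pos [0.6085 0.1971 0.0213] jawang 1.2 z [ 0.  0. -1.] F [0.7 0.3 0.1] w 0.0339 q [ 0.21  0.47 -0.22  0.88  0.    1.76]
```

Call:
drive_tool(
  commands=[
    [0, 0, 0.08, 0],
    [0, 0, 0.16, 0],
    [0, 0, 0.24, 0],
    [-0.264, -0.328, 0.46, 0.987],
    [-0.264, -0.328, 0.46, 0.987],
    [-0.264, -0.328, 0.46, 0.987],
    [-0.264, -0.328, 0.46, 0.987],
    [-0.264, -0.328, 0.46, 0.987],
    [-0.264, -0.328, 0.46, 0.987],
    [-0.264, -0.328, 0.46, 0.987],
  ],
)

```text
time: 7.6
position: [0.4493, -0.0022, 0.3005]
tcp_rot: [0.776, 3.039, -0.001]
force: [1.1, -0.6, -0.4]
gripper_width: 0.034
```

Call:
drive_tool(
  commands=[
    [0, -0.03, 0, 0.3],
    [0, -0.03, 0, 0.3],
    [0, -0.03, 0, 0.3],
    [0, -0.03, 0, 0.3],
  ],
  claw=0.85,
)

```text
time: 8.0
position: [0.4499, -0.0181, 0.2973]
tcp_rot: [0.049, 3.141, 0.0]
force: [0.2, 0.1, -0.7]
gripper_width: 0.0725
```

```bash
python3 -c "
from h import *;pose()
im=grab('top','t4')[:,:,::-1];cv2.imwrite('pics/t4z.png',cv2.resize(im[135:265,115:275],None,fx=4.5,fy=4.5,interpolation=2))
im=grab('scene','s4')[:,:,::-1];cv2.imwrite('pics/s4z.png',cv2.resize(im[190:300,310:440],None,fx=5,fy=5,interpolation=2))"
```

```text
t 8.0 pos [ 0.4499 -0.0181  0.2973] jawang 88.22 z [ 0.  0. -1.] F [ 0.2  0.1 -0.7] w 0.0725 q [-0.18 -0.07 -0.27  1.37  0.   -0.15]
```

View pics/t4.png

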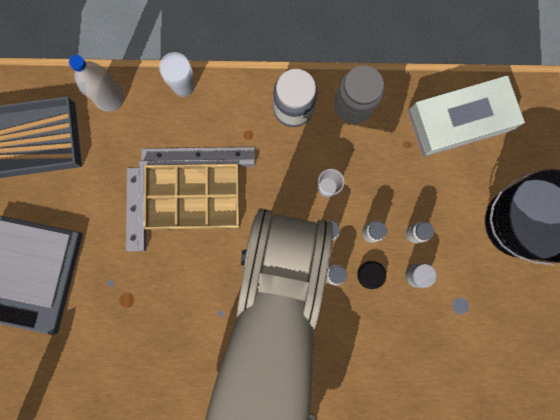

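View pics/t4z.png

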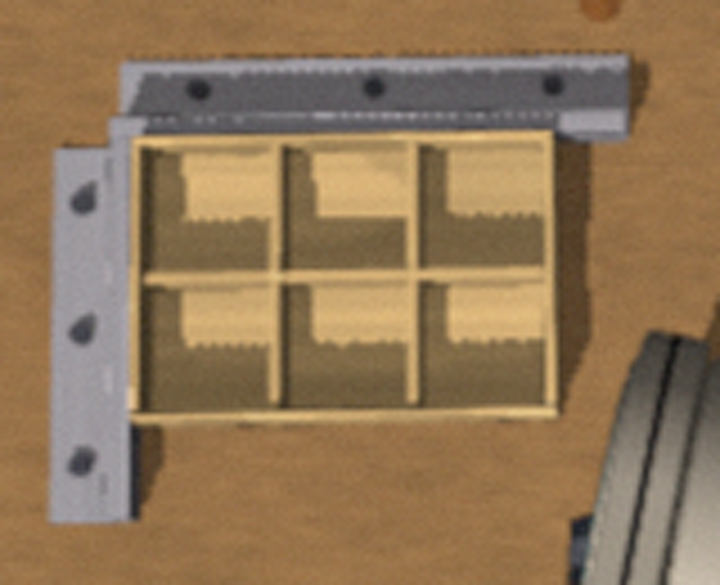

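View pics/s4z.png

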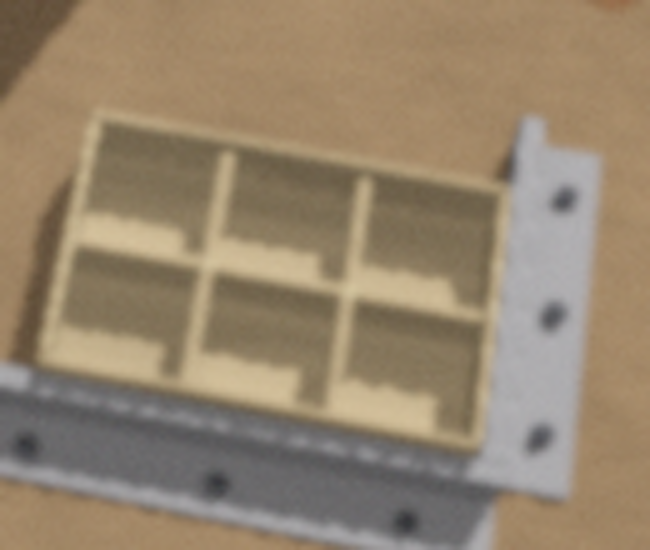

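```bash
python3 - <<'E'
from h import *
w=lambda p:(np.array(p)+.5)/4.5-.5+[115,135]
cr=onz('top',w([[132,136],[554,129],[558,411],[132,413]]),.04);print(cr.round(4),cr.mean(0).round(4))
print(np.linalg.norm(np.roll(cr,-1,0)-cr,axis=1).round(4))
b=np.array([.6037,.1915])
d=(cr[0]-cr[1])+(cr[3]-cr[2]);a=np.arctan2(-d[0],d[1]);print('yaw',np.degrees(a))
Rm=np.array([[np.cos(a),-np.sin(a)],[np.sin(a),np.cos(a)]])
c=cr.mean(0)[:2]
for x in(.036,-.036):
  for y in(.072,0,-.072): print((x,y),(c+Rm@[x,y]).round(4))
# divider crossing check
print('cross',onz('top',w([[281,276],[414,273]]),.04).round(4))
E
```

```text
[[0.6754 0.3021 0.04  ]
 [0.6813 0.0823 0.04  ]
 [0.5331 0.0781 0.04  ]
 [0.5305 0.2972 0.04  ]] [0.6051 0.1899 0.04  ]
[0.2198 0.1482 0.2191 0.145 ]
yaw 1.1043024044864311
(0.036, 0.072) [0.6397 0.2626]
(0.036, 0) [0.6411 0.1906]
(0.036, -0.072) [0.6425 0.1186]
(-0.036, 0.072) [0.5677 0.2612]
(-0.036, 0) [0.5691 0.1892]
(-0.036, -0.072) [0.5705 0.1172]
cross [[0.6024 0.2227 0.04  ]
 [0.6045 0.1539 0.04  ]]
```

Call:
drive_tool(
  commands=[
    [0.119, -0.186, -0.15, 0.02],
    [0.119, -0.186, -0.2, 0.02],
    [0.119, -0.186, -0.2, 0.02],
    [0.119, -0.186, -0.2, 0.02],
    [0.119, -0.186, -0.26, 0.02],
    [0.119, -0.186, -0.32, 0.02],
    [0.119, -0.186, -0.38, 0.02],
    [0.119, -0.186, -0.425, 0.02],
    [0.119, -0.186, -0.425, 0.02],
    [0.119, -0.186, -0.425, 0.02],
  ],
)

```text
time: 9.1
position: [0.5211, -0.1296, 0.0423]
tcp_rot: [-0.003, -3.141, -0.001]
force: [0.7, -0.2, 0.9]
gripper_width: 0.0724
```

```bash
python3 -c "
from h import *;pose()
im=grab('scene','s5')[:,:,::-1];cv2.imwrite('pics/s5z.png',cv2.resize(im[120:250,150:280],None,fx=4.5,fy=4.5,interpolation=2))"
```

```text
t 9.1 pos [ 0.5211 -0.1296  0.0423] jawang 89.91 z [-0.001  0.    -1.   ] F [ 0.7 -0.2  0.9] w 0.0724 q [-0.36  0.3  -0.44  0.84  0.   -0.36]
```

View pics/s5z.png

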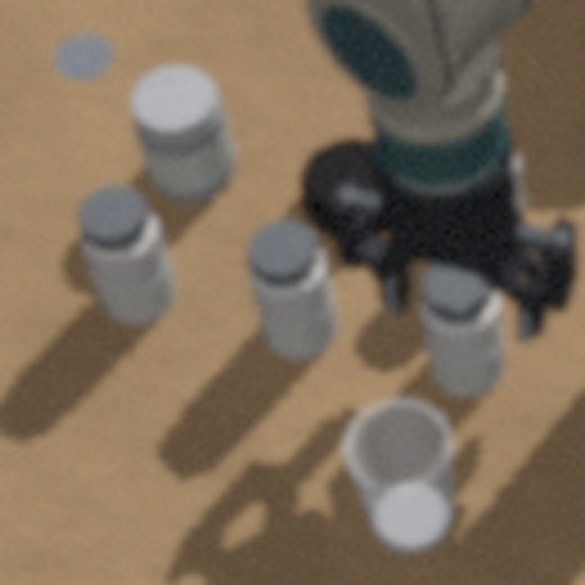

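Call:
drive_tool(
  commands=[
    [0, 0, 0, 0],
    [0, 0, 0, 0],
    [0, 0, 0, 0],
    [0, 0, 0, 0],
    [0, 0, 0, 0],
  ],
  claw=0,
  newtons=35,
)

```text
time: 9.65
position: [0.5229, -0.1306, 0.0444]
tcp_rot: [0.002, 3.138, -0.002]
force: [-0.8, -0.1, 6.9]
gripper_width: 0.045
```

Call:
drive_tool(
  commands=[
    [0, 0, 0.02, 0],
    [0, 0, 0.05, 0],
    [0, 0, 0.1, 0],
    [0, 0, 0.15, 0],
    [0, 0, 0.18, 0],
    [0, 0, 0.18, 0],
  ],
)

```text
time: 10.25
position: [0.5234, -0.1306, 0.154]
tcp_rot: [0.001, 3.135, -0.004]
force: [0.1, 0.3, -1.2]
gripper_width: 0.0447
```

```bash
python3 -c "
from h import *;pose()
im=grab('scene','s6')[:,:,::-1];cv2.imwrite('pics/s6z.png',cv2.resize(im[80:250,150:320],None,fx=3.5,fy=3.5,interpolation=2))"
```

```text
t 10.25 pos [ 0.5234 -0.1306  0.154 ] jawang 89.95 z [ 0.006 -0.002 -1.   ] F [ 0.1  0.3 -1.2] w 0.0447 q [-0.36  0.18 -0.32  1.06  0.   -0.36]
```

View pics/s6z.png

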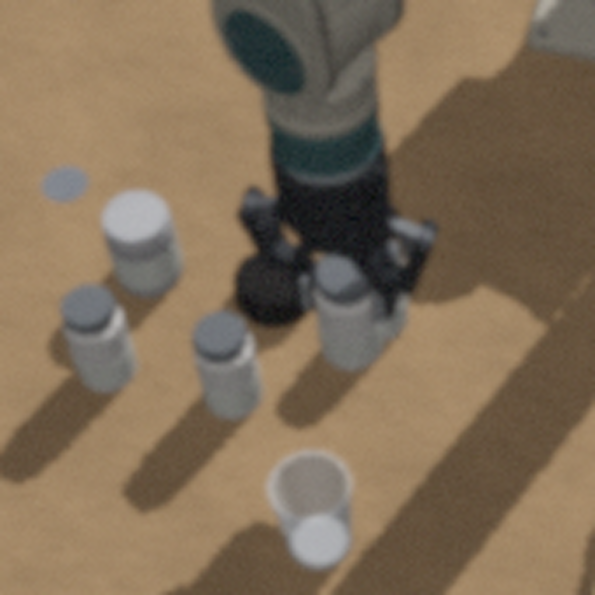

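Call:
drive_tool(
  commands=[
    [0.01, 0.03, 0.03, 0.012],
    [0.03, 0.09, 0.03, 0.012],
    [0.05, 0.16, 0.03, 0.012],
    [0.07, 0.23, 0.03, 0.012],
    [0.09, 0.3, 0.03, 0.012],
    [0.11, 0.37, 0.03, 0.012],
    [0.13, 0.44, 0.03, 0.012],
    [0.15, 0.51, 0.03, 0.012],
    [0.17, 0.58, 0.03, 0.012],
    [0.185, 0.63, 0.03, 0.012],
  ],
)

```text
time: 11.3
position: [0.6309, 0.2506, 0.1657]
tcp_rot: [0.031, -3.138, 0.001]
force: [0.3, -0.7, -1.2]
gripper_width: 0.0449
```

Call:
drive_tool(
  commands=[
    [0.008, 0.024, 0, 0],
    [0.008, 0.024, 0, 0],
    [0.008, 0.024, -0.03, 0],
    [0.008, 0.024, -0.06, 0],
    [0.008, 0.024, -0.09, 0],
    [0.008, 0.024, -0.11, 0],
    [0.008, 0.024, -0.12, 0],
    [0.008, 0.024, -0.12, 0],
  ],
)

```text
time: 12.1
position: [0.6359, 0.2614, 0.0951]
tcp_rot: [0.027, -3.139, 0.002]
force: [0.7, 0.2, -2.4]
gripper_width: 0.0448
```

```bash
python3 -c "
from h import *;pose()
im=grab('scene','s7')[:,:,::-1];cv2.imwrite('pics/s7z.png',cv2.resize(im[160:310,290:440],None,fx=4,fy=4,interpolation=2))"
```

```text
t 12.1 pos [0.6359 0.2614 0.0951] jawang 90.98 z [-0.003 -0.001 -1.   ] F [ 0.7  0.2 -2.4] w 0.0448 q [ 0.3   0.48 -0.04  1.06 -0.    0.28]
```

View pics/s7z.png

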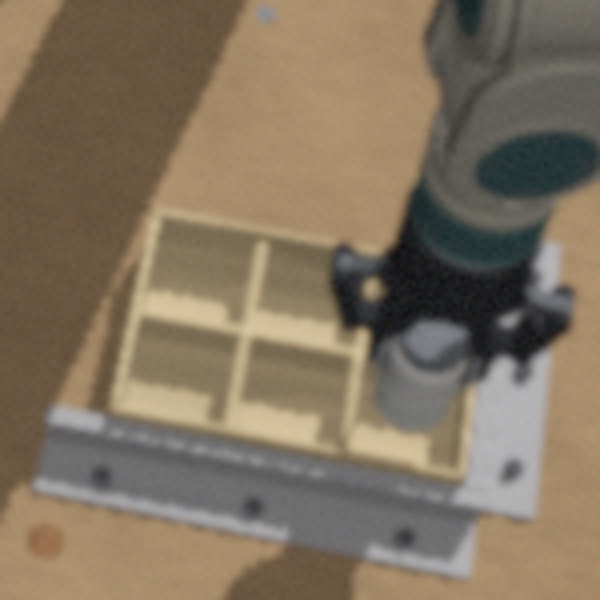

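Call:
drive_tool(
  commands=[
    [0.004, 0, -0.02, 0],
    [0.004, 0, -0.045, 0],
    [0.004, 0, -0.065, 0],
    [0.004, 0, -0.07, 0],
    [0.004, 0, -0.07, 0],
  ],
)

```text
time: 12.65
position: [0.6381, 0.2623, 0.0527]
tcp_rot: [0.029, -3.139, 0.001]
force: [1.0, -0.1, -1.8]
gripper_width: 0.0447
```

Call:
drive_tool(
  commands=[
    [0, 0, -0.002, 0],
    [0, 0, -0.004, 0],
    [0, 0, -0.006, 0],
    [0, 0, -0.006, 0],
  ],
)

```text
time: 13.05
position: [0.6394, 0.2626, 0.0509]
tcp_rot: [-0.028, 3.141, 0.0]
force: [-0.8, 0.3, -2.6]
gripper_width: 0.045
```

Call:
drive_tool(
  commands=[
    [0, 0, -0.002, 0],
    [0, 0, -0.003, 0],
    [0, 0, -0.005, 0],
    [0, 0, -0.005, 0],
  ],
)

```text
time: 13.45
position: [0.6398, 0.2627, 0.0495]
tcp_rot: [-0.029, 3.14, 0.0]
force: [-2.0, 0.0, 6.1]
gripper_width: 0.045
```

Call:
drive_tool(
  commands=[
    [0, 0, 0, 0],
    [0, 0, 0, 0],
    [0, 0, 0, 0],
    [0, 0, 0.03, 0],
    [0, 0, 0.08, 0],
    [0, 0, 0.12, 0],
    [0, 0, 0.12, 0],
  ],
  claw=0.72,
)

```text
time: 14.15
position: [0.6425, 0.2636, 0.1242]
tcp_rot: [-0.028, 3.134, 0.004]
force: [0.5, 0.4, 0.3]
gripper_width: 0.0615
```

Call:
drive_tool(
  commands=[
    [0, 0, 0, 0],
    [0, 0, 0, 0],
    [0, 0, 0, 0],
    [0, 0, 0, 0],
    [0, 0, 0, 0],
  ],
  claw=0,
)

```text
time: 14.65
position: [0.6388, 0.2624, 0.1188]
tcp_rot: [0.028, -3.14, 0.001]
force: [0.5, -0.1, 0.8]
gripper_width: 0.0002
```

```bash
python3 -c "
from h import *;pose()
im=grab('scene','s8')[:,:,::-1];cv2.imwrite('pics/s8z.png',cv2.resize(im[160:310,290:440],None,fx=4,fy=4,interpolation=2))"
```

```text
t 14.65 pos [0.6388 0.2624 0.1188] jawang 91.04 z [-0.001 -0.    -1.   ] F [ 0.5 -0.1  0.8] w 0.0002 q [ 0.3   0.46 -0.01  1.1   0.    0.28]
```

View pics/s8z.png

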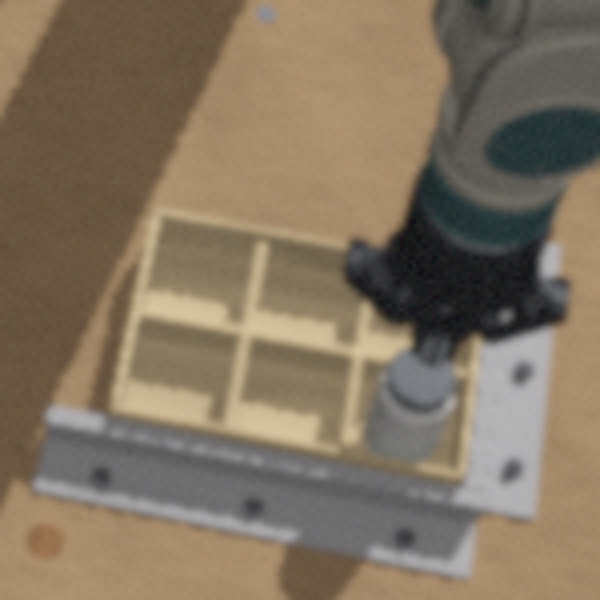

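```bash
python3 -c "
from h import *
print(onz('scene',[[290+106.,160+94.2]],.094), proj('scene',[[.6388,.2624,.094]])-[290,160])
print(onz('top',[[166,175]],.094))"
```

```text
[[0.64360357 0.26387875 0.094     ]] [[105.66076873  92.30421465]]
[[0.64225145 0.23910648 0.094     ]]
```

Call:
drive_tool(
  commands=[
    [0, 0, -0.02, 0],
    [0, 0, -0.035, 0],
    [0, 0, -0.042, 0],
    [0, 0, -0.048, 0],
    [0, 0, -0.054, 0],
    [0, 0, -0.058, 0],
    [0, 0, -0.06, 0],
    [0, 0, -0.06, 0],
  ],
)

```text
time: 15.5
position: [0.6409, 0.2632, 0.0894]
tcp_rot: [-0.029, 3.137, 0.002]
force: [-5.9, -1.6, 22.0]
gripper_width: -0.0
```

Call:
drive_tool(
  commands=[
    [0, 0, -0.004, 0],
    [0, 0, -0.004, 0],
  ],
)

```text
time: 15.7
position: [0.642, 0.2636, 0.0895]
tcp_rot: [-0.029, 3.134, 0.004]
force: [-9.2, -2.8, 30.1]
gripper_width: -0.0003
```

Call:
drive_tool(
  commands=[
    [0, 0, 0.05, 0],
    [0, 0, 0.1, 0],
    [0, 0, 0.18, 0],
    [0, -0.03, 0.25, 0],
    [-0.2, -0.3, 0.3, 0],
    [-0.3, -0.43, 0.3, 0],
    [-0.32, -0.46, 0.3, 0],
    [-0.32, -0.46, 0.3, 0],
    [-0.32, -0.46, 0.3, 0],
    [-0.32, -0.46, 0.3, 0],
  ],
)

```text
time: 16.7
position: [0.4594, 0.0038, 0.2592]
tcp_rot: [0.029, -3.141, 0.0]
force: [1.0, -1.1, 0.2]
gripper_width: 0.0002
```

```bash
python3 -c "
from h import *;pose()
im=grab('top','t9')[:,:,::-1];cv2.imwrite('pics/t9z.png',cv2.resize(im[130:310,110:450],None,fx=2.35,fy=2.35,interpolation=2))
im=grab('scene','s9')[:,:,::-1];cv2.imwrite('pics/s9z.png',cv2.resize(im[120:310,150:440],None,fx=2.7,fy=2.7,interpolation=2))"
```

```text
t 16.7 pos [0.4594 0.0038 0.2592] jawang 91.07 z [-0. -0. -1.] F [ 1.  -1.1  0.2] w 0.0002 q [-0.13 -0.03 -0.32  1.28 -0.   -0.15]
```

View pics/t9z.png

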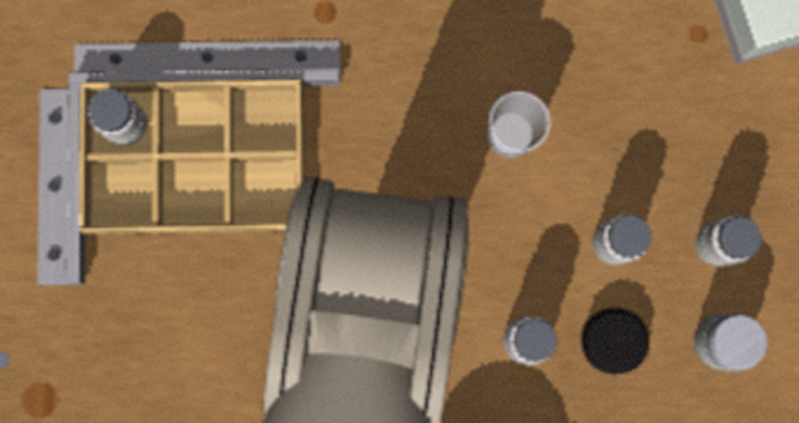

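View pics/s9z.png

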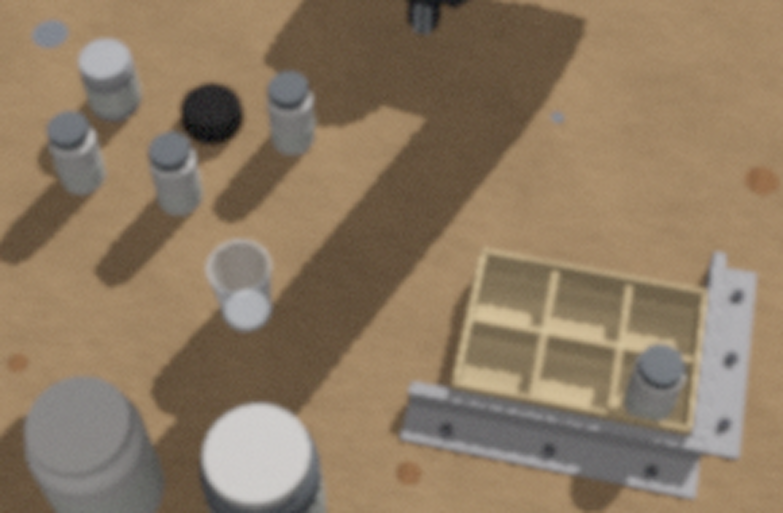

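```bash
cat >> h.py <<'E'
def jars(tag):
    im=grab('top',tag);b=cv2.cvtColor(im,cv2.COLOR_RGB2HSV)
    m=cv2.inRange(b,(95,30,60),(125,110,150));m[:, :305]=0;m[:165]=0;m[300:]=0;m[:,450:]=0
    n,l,s,c=cv2.connectedComponentsWithStats(m)
    for i in range(1,n):
        if s[i,4]>60: print('cap',s[i,2:5],c[i].round(1),onz('top',[c[i]],.089)[0,:2].round(4))
E
python3 - <<'E'
from h import *
w=lambda p:(np.array(p)+.5)/2.35-.5+[110,130]
print(w([[629,239],[739,239],[533,340]]),onz('top',w([[629,239],[739,239],[533,340]]),.089).round(4))
jars('t10')
E
```

```text
[[377.37234043 231.41489362]
 [424.18085106 231.41489362]
 [336.5212766  274.39361702]] [[ 0.519  -0.2365  0.089 ]
 [ 0.5198 -0.3423  0.089 ]
 [ 0.4227 -0.1439  0.089 ]]
```

Call:
drive_tool(
  commands=[
    [0.102, -0.4, -0.1, -0.012],
    [0.102, -0.4, -0.13, -0.012],
    [0.102, -0.4, -0.13, -0.012],
    [0.102, -0.4, -0.13, -0.012],
    [0.102, -0.4, -0.13, -0.012],
    [0.102, -0.4, -0.13, -0.012],
    [0.102, -0.4, -0.2, -0.012],
    [0.102, -0.4, -0.27, -0.012],
    [0.102, -0.4, -0.33, -0.012],
    [0.102, -0.4, -0.362, -0.012],
  ],
  claw=0.85,
)

```text
time: 17.85
position: [0.5206, -0.2322, 0.0384]
tcp_rot: [0.001, -3.137, -0.006]
force: [0.1, -0.5, 0.2]
gripper_width: 0.0726
```

```bash
python3 -c "
from h import *;pose()
im=grab('scene','s11')[:,:,::-1];cv2.imwrite('pics/s11z.png',cv2.resize(im[120:250,150:280],None,fx=4.5,fy=4.5,interpolation=2))"
```

```text
t 17.85 pos [ 0.5206 -0.2322  0.0384] jawang 90.05 z [-0.005  0.004 -1.   ] F [ 0.1 -0.5  0.2] w 0.0726 q [-0.53  0.35 -0.36  0.86  0.   -0.53]
```

View pics/s11z.png

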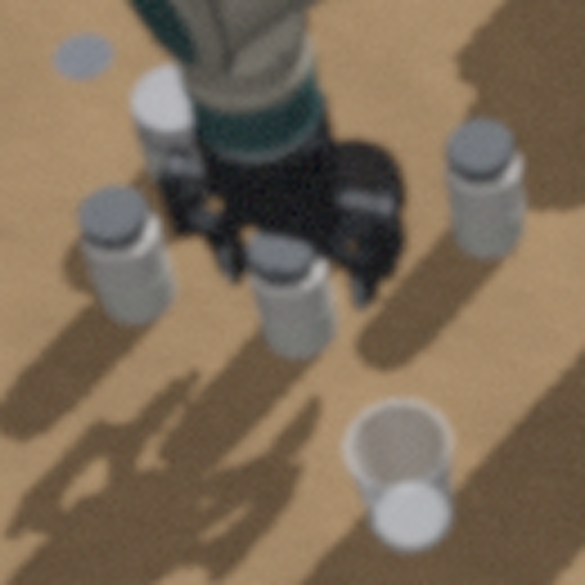

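Call:
drive_tool(
  commands=[
    [0, 0, 0, 0],
    [0, 0, 0, 0],
    [0, 0, 0, 0],
    [0, 0, 0, 0],
    [0, 0, 0, 0],
    [0, 0, 0, 0],
  ],
  claw=0,
)

```text
time: 18.5
position: [0.5233, -0.2353, 0.0435]
tcp_rot: [0.001, 3.139, -0.001]
force: [0.0, 1.5, 3.4]
gripper_width: 0.0447
```

Call:
drive_tool(
  commands=[
    [0, 0, 0.02, 0],
    [0, 0, 0.05, 0],
    [0, 0, 0.1, 0],
    [0, 0, 0.15, 0],
    [0, 0, 0.2, 0],
    [0, 0, 0.22, 0],
  ],
)

```text
time: 19.1
position: [0.5237, -0.236, 0.1779]
tcp_rot: [0.001, 3.137, -0.005]
force: [0.8, -0.2, -1.3]
gripper_width: 0.0448
```

```bash
python3 -c "
from h import *;pose()
im=grab('scene','s12')[:,:,::-1];cv2.imwrite('pics/s12z.png',cv2.resize(im[80:250,150:320],None,fx=3.5,fy=3.5,interpolation=2))"
```

```text
t 19.1 pos [ 0.5237 -0.236   0.1779] jawang 89.95 z [ 0.004 -0.003 -1.   ] F [ 0.8 -0.2 -1.3] w 0.0448 q [-0.54  0.22 -0.22  1.13 -0.   -0.53]
```

View pics/s12z.png

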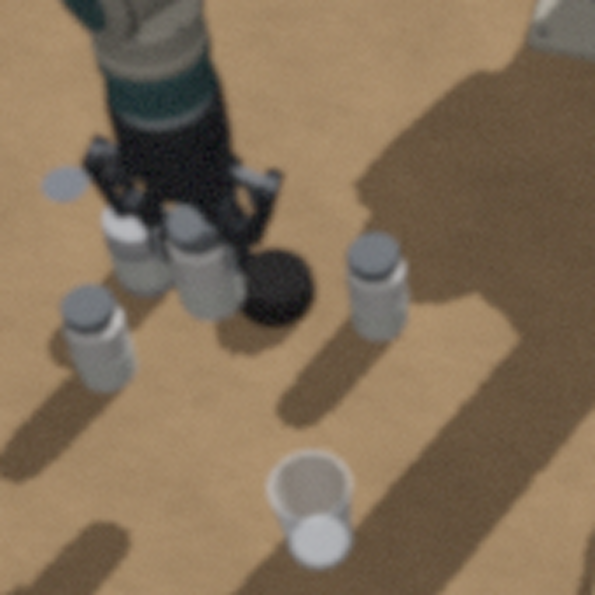

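Call:
drive_tool(
  commands=[
    [0.01, 0.03, 0, 0.012],
    [0.03, 0.09, 0, 0.012],
    [0.05, 0.16, 0, 0.012],
    [0.075, 0.23, 0, 0.012],
    [0.1, 0.3, 0, 0.012],
    [0.125, 0.37, 0, 0.012],
    [0.15, 0.44, 0, 0.012],
    [0.17, 0.51, 0, 0.012],
    [0.185, 0.56, 0, 0.012],
    [0.195, 0.59, 0, 0.012],
  ],
)

```text
time: 20.15
position: [0.6385, 0.1214, 0.1723]
tcp_rot: [0.032, -3.139, 0.0]
force: [-1.1, -0.2, -1.7]
gripper_width: 0.0449
```

Call:
drive_tool(
  commands=[
    [0, 0, 0, 0],
    [0, 0, -0.04, 0],
    [0, 0, -0.08, 0],
    [0, 0, -0.12, 0],
    [0, 0, -0.13, 0],
    [0, 0, -0.13, 0],
  ],
)

```text
time: 20.75
position: [0.6375, 0.1177, 0.0945]
tcp_rot: [0.026, -3.137, 0.001]
force: [0.3, 0.9, -1.2]
gripper_width: 0.0452
```

```bash
python3 -c "
from h import *;pose()
im=grab('scene','s13')[:,:,::-1];cv2.imwrite('pics/s13z.png',cv2.resize(im[160:310,290:440],None,fx=4,fy=4,interpolation=2))"
```

```text
t 20.75 pos [0.6375 0.1177 0.0945] jawang 90.95 z [-0.004 -0.001 -1.   ] F [ 0.3  0.9 -1.2] w 0.0452 q [ 0.08  0.42 -0.13  1.03 -0.    0.07]
```

View pics/s13z.png

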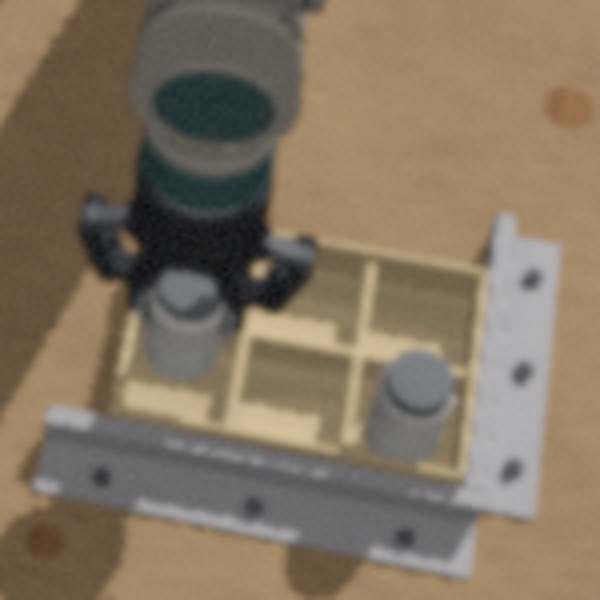

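Over the cell; lowering (contact is expected at TCP 0.0485).

Call:
drive_tool(
  commands=[
    [0.004, 0, -0.02, 0],
    [0.006, 0, -0.045, 0],
    [0.006, 0, -0.065, 0],
    [0.006, 0, -0.072, 0],
    [0.006, 0, -0.072, 0],
  ],
)

```text
time: 21.3
position: [0.6415, 0.119, 0.0514]
tcp_rot: [0.029, -3.138, 0.0]
force: [0.7, -0.5, -2.2]
gripper_width: 0.0451
```

Call:
drive_tool(
  commands=[
    [0, 0, -0.003, 0],
    [0, 0, -0.006, 0],
    [0, 0, -0.008, 0],
    [0, 0, -0.008, 0],
  ],
)

```text
time: 21.7
position: [0.6432, 0.119, 0.0487]
tcp_rot: [-0.028, 3.141, 0.0]
force: [-0.6, 0.2, -1.8]
gripper_width: 0.0453
```

Call:
drive_tool(
  commands=[
    [0, 0, -0.002, 0],
    [0, 0, -0.003, 0],
    [0, 0, -0.003, 0],
    [0, 0, -0.003, 0],
  ],
)

```text
time: 22.1
position: [0.6435, 0.1191, 0.0486]
tcp_rot: [-0.029, 3.14, 0.0]
force: [-2.9, -0.6, 7.1]
gripper_width: 0.045
```

Call:
drive_tool(
  commands=[
    [0, 0, 0, 0],
    [0, 0, 0, 0],
    [0, 0, 0, 0],
    [0, 0, 0.03, 0],
    [0, 0, 0.08, 0],
    [0, 0, 0.12, 0],
    [0, 0, 0.12, 0],
  ],
  claw=0.72,
)

```text
time: 22.8
position: [0.6461, 0.1194, 0.1226]
tcp_rot: [-0.028, 3.134, 0.001]
force: [1.2, 0.4, 1.2]
gripper_width: 0.0614
```

Call:
drive_tool(
  commands=[
    [0, 0, 0, 0],
    [0, 0, 0, 0],
    [0, 0, 0, 0],
    [0, 0, 0, 0],
    [0, 0, 0, 0],
  ],
  claw=0,
)

```text
time: 23.3
position: [0.6423, 0.119, 0.1176]
tcp_rot: [0.028, -3.14, 0.0]
force: [0.2, 0.8, -0.8]
gripper_width: 0.0001
```

```bash
python3 -c "
from h import *;pose()
im=grab('scene','s14')[:,:,::-1];cv2.imwrite('pics/s14z.png',cv2.resize(im[160:310,290:440],None,fx=4,fy=4,interpolation=2))"
```

```text
t 23.3 pos [0.6423 0.119  0.1176] jawang 91.04 z [-0.001 -0.    -1.   ] F [ 0.2  0.8 -0.8] w 0.0001 q [ 0.08  0.4  -0.1   1.07 -0.    0.07]
```

View pics/s14z.png

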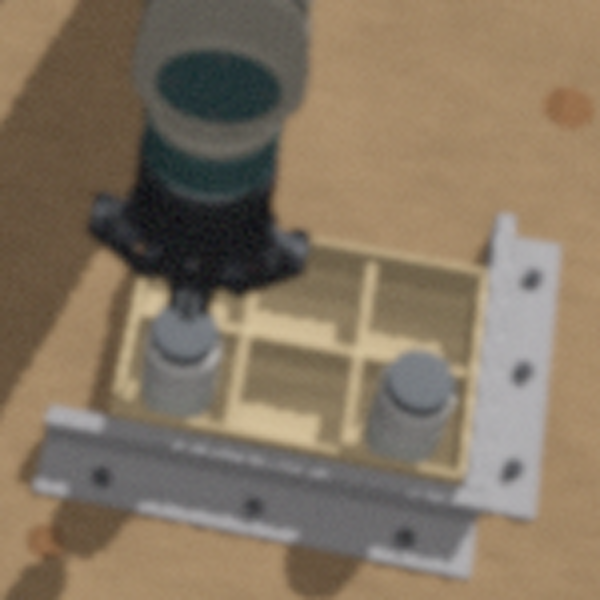

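Call:
drive_tool(
  commands=[
    [0, 0, -0.02, 0],
    [0, 0, -0.035, 0],
    [0, 0, -0.042, 0],
    [0, 0, -0.048, 0],
    [0, 0, -0.054, 0],
    [0, 0, -0.058, 0],
    [0, 0, -0.062, 0],
    [0, 0, -0.062, 0],
  ],
)

```text
time: 24.15
position: [0.6461, 0.1194, 0.0896]
tcp_rot: [-0.029, 3.133, 0.001]
force: [-9.8, -1.3, 33.4]
gripper_width: -0.0001
```

Call:
drive_tool(
  commands=[
    [0, 0, 0.05, 0],
    [0, 0, 0.1, 0],
    [0, 0, 0.18, 0],
    [0, -0.03, 0.25, 0],
    [-0.2, -0.16, 0.3, 0],
    [-0.3, -0.23, 0.3, 0],
    [-0.3, -0.23, 0.3, 0],
    [-0.3, -0.23, 0.3, 0],
    [-0.3, -0.23, 0.3, 0],
    [-0.3, -0.23, 0.3, 0],
  ],
)

```text
time: 25.15
position: [0.4612, -0.0198, 0.2615]
tcp_rot: [-0.025, 3.141, -0.0]
force: [0.4, 0.9, 0.5]
gripper_width: -0.0004
```

```bash
python3 -c "
from h import *;pose()
im=grab('top','t15')[:,:,::-1];cv2.imwrite('pics/t15z.png',cv2.resize(im[130:310,110:450],None,fx=2.35,fy=2.35,interpolation=2))
"
```

```text
t 25.15 pos [ 0.4612 -0.0198  0.2615] jawang 90.9 z [ 0. -0. -1.] F [0.4 0.9 0.5] w -0.0004 q [-0.18 -0.03 -0.31  1.29 -0.   -0.2 ]
```

View pics/t15z.png

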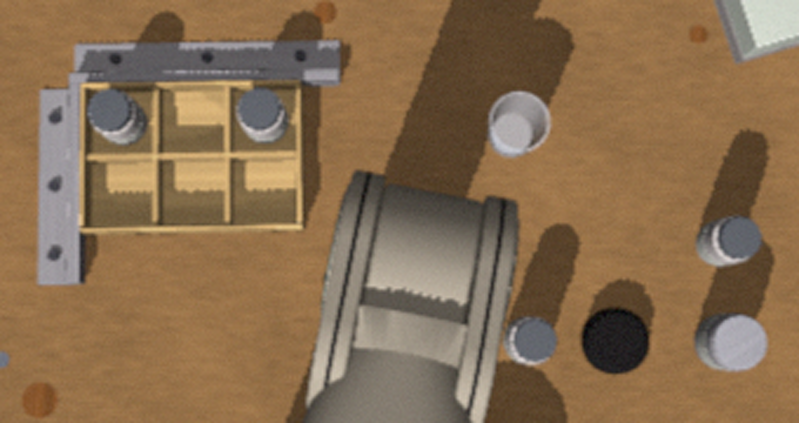

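Call:
drive_tool(
  commands=[
    [0.1, -0.537, -0.1, -0.012],
    [0.1, -0.537, -0.13, -0.012],
    [0.1, -0.537, -0.13, -0.012],
    [0.1, -0.537, -0.13, -0.012],
    [0.1, -0.537, -0.13, -0.012],
    [0.1, -0.537, -0.13, -0.012],
    [0.1, -0.537, -0.13, -0.012],
    [0.1, -0.537, -0.13, -0.012],
    [0.1, -0.537, -0.2, -0.012],
    [0.1, -0.537, -0.27, -0.012],
  ],
  claw=0.85,
)

```text
time: 26.2
position: [0.526, -0.342, 0.0992]
tcp_rot: [-0.0, 3.137, -0.004]
force: [1.2, 0.2, -0.5]
gripper_width: 0.0724
```

Call:
drive_tool(
  commands=[
    [0, 0, -0.06, 0],
    [0, 0, -0.095, 0],
    [0, 0, -0.095, 0],
    [0, 0, -0.095, 0],
  ],
)

```text
time: 26.6
position: [0.5238, -0.3404, 0.042]
tcp_rot: [0.001, -3.141, -0.001]
force: [0.7, -0.0, 0.1]
gripper_width: 0.0726
```

```bash
python3 -c "
from h import *;pose()
im=grab('scene','s16')[:,:,::-1];cv2.imwrite('pics/s16z.png',cv2.resize(im[120:250,150:280],None,fx=4.5,fy=4.5,interpolation=2))"
```

```text
t 26.6 pos [ 0.5238 -0.3404  0.042 ] jawang 90.04 z [-0.     0.001 -1.   ] F [ 0.7 -0.   0.1] w 0.0726 q [-0.68  0.43 -0.24  0.9   0.   -0.68]
```

View pics/s16z.png

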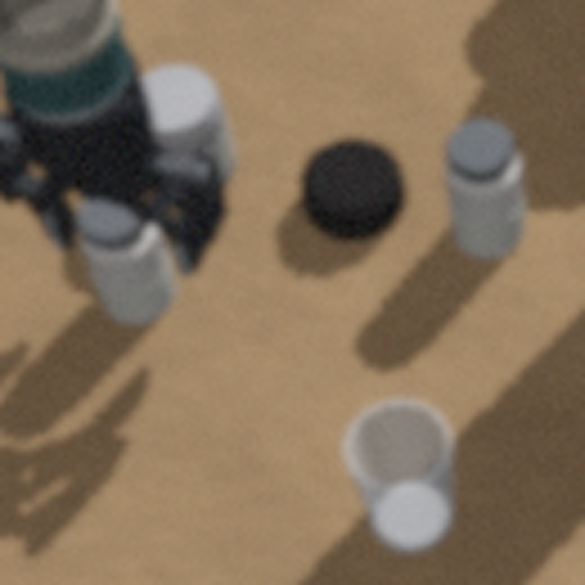

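Call:
drive_tool(
  commands=[
    [0, 0, 0, 0],
    [0, 0, 0, 0],
    [0, 0, 0, 0],
    [0, 0, 0, 0],
    [0, 0, 0, 0],
    [0, 0, 0, 0],
  ],
  claw=0,
)

```text
time: 27.25
position: [0.5244, -0.3426, 0.0445]
tcp_rot: [0.002, 3.138, -0.004]
force: [-0.5, -0.4, 6.4]
gripper_width: 0.045
```

Call:
drive_tool(
  commands=[
    [0, 0, 0.02, 0],
    [0, 0, 0.05, 0],
    [0, 0, 0.1, 0],
    [0, 0, 0.15, 0],
    [0, 0, 0.2, 0],
    [0, 0, 0.22, 0],
  ],
)

```text
time: 27.85
position: [0.5239, -0.342, 0.1778]
tcp_rot: [0.001, 3.138, -0.004]
force: [0.8, -0.6, -0.9]
gripper_width: 0.045
```

```bash
python3 -c "
from h import *;pose()
im=grab('scene','s17')[:,:,::-1];cv2.imwrite('pics/s17z.png',cv2.resize(im[80:250,130:300],None,fx=3.5,fy=3.5,interpolation=2))"
```

```text
t 27.85 pos [ 0.5239 -0.342   0.1778] jawang 89.95 z [ 0.004 -0.003 -1.   ] F [ 0.8 -0.6 -0.9] w 0.045 q [-0.68  0.31 -0.1   1.16  0.   -0.68]
```

View pics/s17z.png

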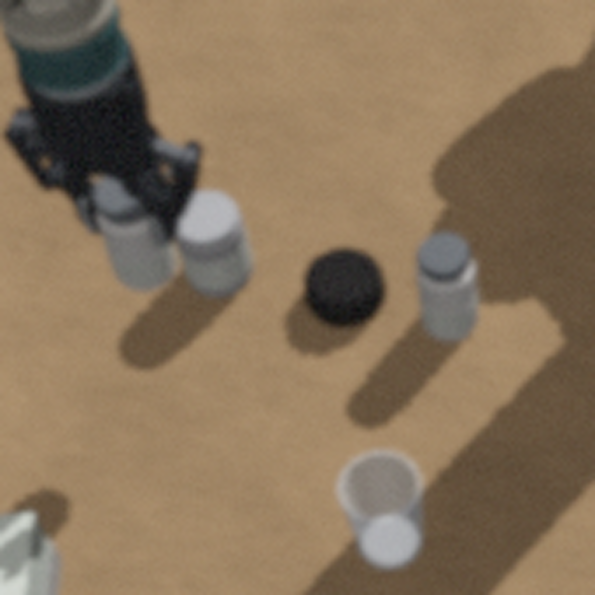

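Call:
drive_tool(
  commands=[
    [0.003, 0.03, 0, 0.012],
    [0.008, 0.09, 0, 0.012],
    [0.013, 0.16, 0, 0.012],
    [0.018, 0.23, 0, 0.012],
    [0.023, 0.3, 0, 0.012],
    [0.03, 0.38, 0, 0.012],
    [0.036, 0.46, 0, 0.012],
    [0.042, 0.54, 0, 0.012],
    [0.048, 0.62, 0, 0.012],
    [0.053, 0.7, 0, 0.012],
  ],
)

```text
time: 28.9
position: [0.552, 0.0815, 0.1718]
tcp_rot: [0.03, -3.137, -0.001]
force: [0.2, -1.0, -2.8]
gripper_width: 0.045
```

Call:
drive_tool(
  commands=[
    [0.006, 0.08, 0, 0],
    [0.012, 0.16, 0, 0],
    [0.018, 0.23, 0, 0],
    [0.022, 0.28, 0, 0],
    [0.022, 0.305, 0, 0],
    [0.022, 0.305, 0, 0],
    [0.022, 0.305, -0.04, 0],
    [0.022, 0.305, -0.08, 0],
    [0.022, 0.305, -0.12, 0],
    [0.022, 0.305, -0.13, 0],
  ],
)

```text
time: 29.9
position: [0.5641, 0.2592, 0.0921]
tcp_rot: [0.026, -3.133, 0.005]
force: [-1.5, -0.2, -1.9]
gripper_width: 0.0449
```

```bash
python3 -c "
from h import *;pose()
im=grab('scene','s18')[:,:,::-1];cv2.imwrite('pics/s18z.png',cv2.resize(im[160:310,290:440],None,fx=4,fy=4,interpolation=2))"
```

```text
t 29.9 pos [0.5641 0.2592 0.0921] jawang 90.96 z [-0.008 -0.003 -1.   ] F [-1.5 -0.2 -1.9] w 0.0449 q [ 0.33  0.38 -0.2   1.01 -0.    0.31]
```

View pics/s18z.png

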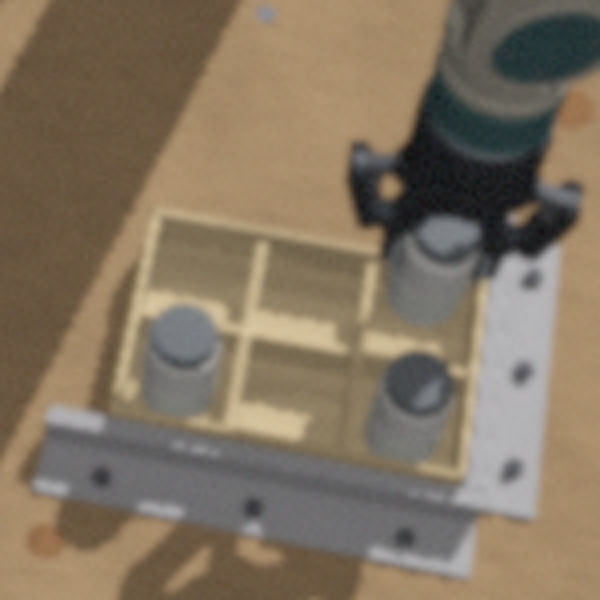

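Call:
drive_tool(
  commands=[
    [0.002, 0.002, -0.02, 0],
    [0.002, 0.002, -0.045, 0],
    [0.002, 0.002, -0.065, 0],
    [0.002, 0.002, -0.07, 0],
    [0.002, 0.002, -0.07, 0],
  ],
)

```text
time: 30.45
position: [0.5683, 0.2628, 0.0533]
tcp_rot: [0.029, -3.14, 0.001]
force: [-0.5, -0.4, -1.2]
gripper_width: 0.0455
```

Call:
drive_tool(
  commands=[
    [0, 0, -0.002, 0],
    [0, 0, -0.004, 0],
    [0, 0, -0.006, 0],
    [0, 0, -0.006, 0],
  ],
)

```text
time: 30.85
position: [0.5691, 0.2631, 0.0508]
tcp_rot: [-0.028, 3.141, 0.0]
force: [-0.2, -0.8, -1.8]
gripper_width: 0.0449
```

Call:
drive_tool(
  commands=[
    [0, 0, -0.002, 0],
    [0, 0, -0.004, 0],
    [0, 0, -0.006, 0],
    [0, 0, -0.006, 0],
  ],
)

```text
time: 31.25
position: [0.5699, 0.2631, 0.0495]
tcp_rot: [-0.028, 3.14, 0.0]
force: [-2.6, -2.4, 9.5]
gripper_width: 0.0449
```

Call:
drive_tool(
  commands=[
    [0, 0, 0, 0],
    [0, 0, 0, 0],
    [0, 0, 0, 0],
    [0, 0, 0.03, 0],
    [0, 0, 0.08, 0],
    [0, 0, 0.12, 0],
    [0, 0, 0.12, 0],
  ],
  claw=0.72,
)

```text
time: 31.95
position: [0.5721, 0.2641, 0.123]
tcp_rot: [-0.028, 3.134, 0.004]
force: [1.2, 0.4, 0.6]
gripper_width: 0.0618
```

Call:
drive_tool(
  commands=[
    [-0.003, 0, 0, 0],
    [-0.003, 0, 0, 0],
    [-0.003, 0, 0, 0],
    [-0.003, 0, 0, 0],
    [-0.003, 0, 0, 0],
  ],
  claw=0,
)

```text
time: 32.45
position: [0.5667, 0.2629, 0.1182]
tcp_rot: [0.028, -3.14, 0.001]
force: [0.3, 0.2, -0.2]
gripper_width: 0.0
```

```bash
python3 -c "
from h import *;pose()
im=grab('scene','s19')[:,:,::-1];cv2.imwrite('pics/s19z.png',cv2.resize(im[160:310,290:440],None,fx=4,fy=4,interpolation=2))"
```

```text
t 32.45 pos [0.5667 0.2629 0.1182] jawang 91.04 z [-0.001 -0.    -1.   ] F [ 0.3  0.2 -0.2] w 0.0 q [ 0.33  0.35 -0.17  1.05 -0.    0.31]
```

View pics/s19z.png

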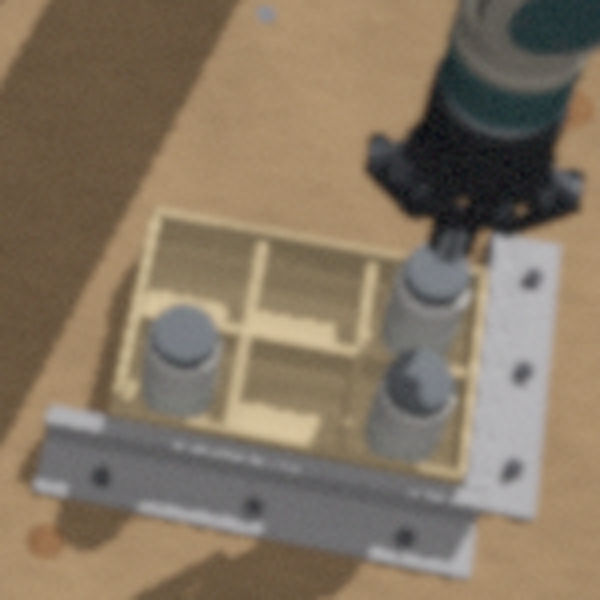

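Call:
drive_tool(
  commands=[
    [0, 0, -0.02, 0],
    [0, 0, -0.035, 0],
    [0, 0, -0.042, 0],
    [0, 0, -0.048, 0],
    [0, 0, -0.054, 0],
    [0, 0, -0.058, 0],
    [0, 0, -0.062, 0],
    [0, 0, -0.062, 0],
  ],
)

```text
time: 33.3
position: [0.5704, 0.2644, 0.0896]
tcp_rot: [-0.029, 3.134, 0.005]
force: [-7.5, -2.4, 33.1]
gripper_width: 0.0001
```

Call:
drive_tool(
  commands=[
    [0, 0, 0.05, 0],
    [0, 0, 0.1, 0],
    [0, 0, 0.18, 0],
    [0, -0.03, 0.25, 0],
    [-0.18, -0.3, 0.3, 0],
    [-0.2, -0.48, 0.3, 0],
    [-0.2, -0.48, 0.3, 0],
    [-0.2, -0.48, 0.3, 0],
    [-0.2, -0.48, 0.3, 0],
    [-0.2, -0.48, 0.3, 0],
  ],
  claw=0.5,
)

```text
time: 34.3
position: [0.446, -0.0265, 0.2617]
tcp_rot: [-0.029, 3.141, -0.0]
force: [0.6, -0.1, 0.3]
gripper_width: 0.0428
```

```bash
python3 -c "
from h import *;pose()
im=grab('top','t20')[:,:,::-1];cv2.imwrite('pics/t20z.png',cv2.resize(im[130:310,110:450],None,fx=2.35,fy=2.35,interpolation=2))
im=grab('scene','s20')[:,:,::-1];cv2.imwrite('pics/s20z.png',cv2.resize(im[120:310,150:440],None,fx=2.7,fy=2.7,interpolation=2))"
```

```text
t 34.3 pos [ 0.446  -0.0265  0.2617] jawang 91.06 z [ 0. -0. -1.] F [ 0.6 -0.1  0.3] w 0.0428 q [-0.2  -0.06 -0.34  1.29 -0.   -0.22]
```

View pics/t20z.png

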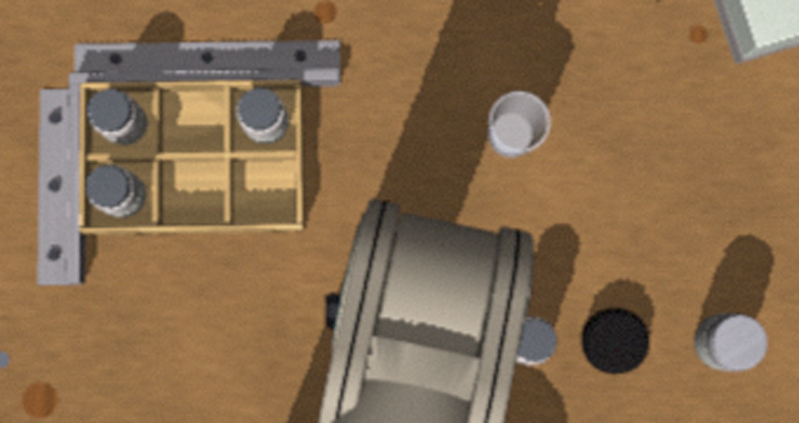

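View pics/s20z.png

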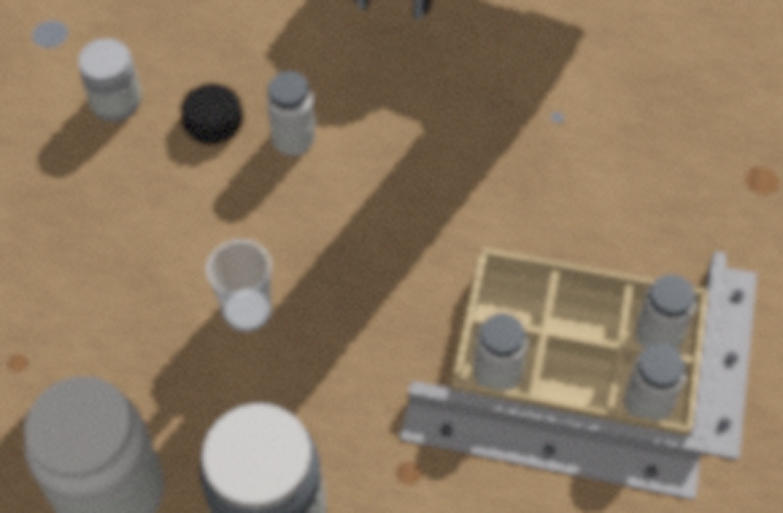

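Call:
drive_tool(
  commands=[
    [-0.039, -0.195, -0.05, -0.012],
    [-0.039, -0.195, -0.1, -0.012],
    [-0.039, -0.195, -0.13, -0.012],
    [-0.039, -0.195, -0.13, -0.012],
    [-0.039, -0.195, -0.2, -0.012],
    [-0.039, -0.195, -0.25, -0.012],
    [-0.039, -0.195, -0.3, -0.012],
    [-0.039, -0.195, -0.35, -0.012],
    [-0.039, -0.195, -0.366, -0.012],
    [-0.039, -0.195, -0.366, -0.012],
  ],
  claw=0.78,
)

```text
time: 35.4
position: [0.423, -0.1408, 0.0413]
tcp_rot: [0.0, -3.139, -0.003]
force: [-0.5, -0.2, -0.1]
gripper_width: 0.0664
```

```bash
python3 -c "
from h import *;pose()
im=grab('scene','s21')[:,:,::-1];cv2.imwrite('pics/s21z.png',cv2.resize(im[100:230,170:300],None,fx=4.5,fy=4.5,interpolation=2))"
```

```text
t 35.4 pos [ 0.423  -0.1408  0.0413] jawang 90.02 z [-0.003  0.002 -1.   ] F [-0.5 -0.2 -0.1] w 0.0664 q [-0.47  0.16 -0.63  0.79  0.   -0.47]
```

View pics/s21z.png

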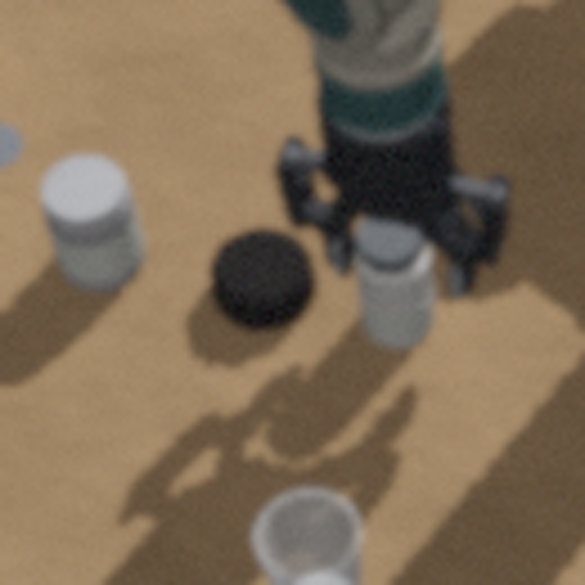

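Call:
drive_tool(
  commands=[
    [0, 0, 0, 0],
    [0, 0, 0, 0],
    [0, 0, 0, 0],
    [0, 0, 0, 0],
    [0, 0, 0, 0],
    [0, 0, 0, 0],
  ],
  claw=0,
)

```text
time: 36.05
position: [0.426, -0.1433, 0.0443]
tcp_rot: [0.002, 3.137, -0.004]
force: [-0.1, -1.9, 6.7]
gripper_width: 0.0452
```

Call:
drive_tool(
  commands=[
    [0, 0, 0.02, 0],
    [0, 0, 0.05, 0],
    [0, 0, 0.1, 0],
    [0, 0, 0.15, 0],
    [0, 0, 0.2, 0],
    [0, 0, 0.22, 0],
  ],
)

```text
time: 36.65
position: [0.4252, -0.1425, 0.1777]
tcp_rot: [0.001, 3.137, -0.003]
force: [0.4, -0.2, -2.3]
gripper_width: 0.0449
```

```bash
python3 -c "
from h import *;pose()
im=grab('scene','s22')[:,:,::-1];cv2.imwrite('pics/s22z.png',cv2.resize(im[60:310,160:440],None,fx=2.3,fy=2.3,interpolation=2))"
```

```text
t 36.65 pos [ 0.4252 -0.1425  0.1777] jawang 89.96 z [ 0.005 -0.002 -1.   ] F [ 0.4 -0.2 -2.3] w 0.0449 q [-0.47 -0.   -0.47  1.1   0.   -0.47]
```

View pics/s22z.png

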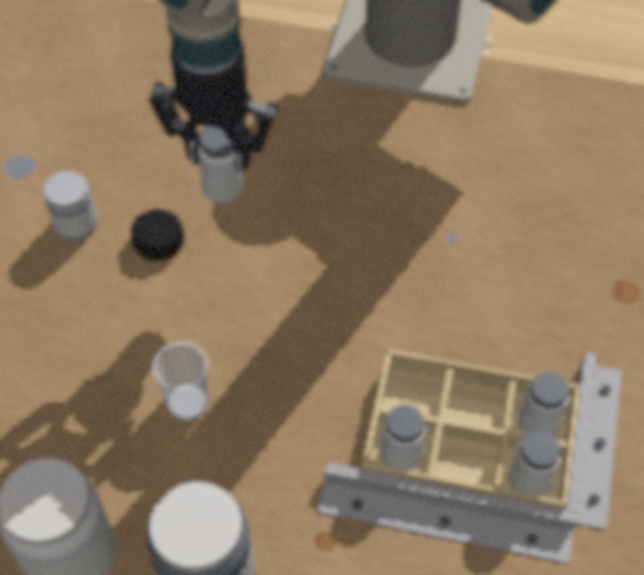

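Call:
drive_tool(
  commands=[
    [0.015, 0.025, 0, 0.012],
    [0.04, 0.07, 0, 0.012],
    [0.075, 0.13, 0, 0.012],
    [0.11, 0.195, 0, 0.012],
    [0.145, 0.26, 0, 0.012],
    [0.18, 0.32, 0, 0.012],
    [0.21, 0.375, 0, 0.012],
    [0.235, 0.415, 0, 0.012],
    [0.242, 0.433, 0, 0.012],
    [0.242, 0.433, 0, 0.012],
  ],
)

```text
time: 37.7
position: [0.5682, 0.1188, 0.1727]
tcp_rot: [0.032, -3.139, 0.0]
force: [-0.1, -0.8, -1.8]
gripper_width: 0.0452
```

Call:
drive_tool(
  commands=[
    [0, 0, 0, 0],
    [0, 0, -0.04, 0],
    [0, 0, -0.08, 0],
    [0, 0, -0.12, 0],
    [0, 0, -0.13, 0],
    [0, 0, -0.13, 0],
  ],
)

```text
time: 38.3
position: [0.5672, 0.1166, 0.0951]
tcp_rot: [0.026, -3.138, 0.001]
force: [0.3, -0.6, -2.1]
gripper_width: 0.0449
```

```bash
python3 -c "
from h import *;pose()
im=grab('scene','s23')[:,:,::-1];cv2.imwrite('pics/s23z.png',cv2.resize(im[160:310,290:440],None,fx=4,fy=4,interpolation=2))"
```

```text
t 38.3 pos [0.5672 0.1166 0.0951] jawang 90.95 z [-0.004 -0.001 -1.   ] F [ 0.3 -0.6 -2.1] w 0.0449 q [ 0.09  0.3  -0.3   0.98 -0.    0.07]
```

View pics/s23z.png

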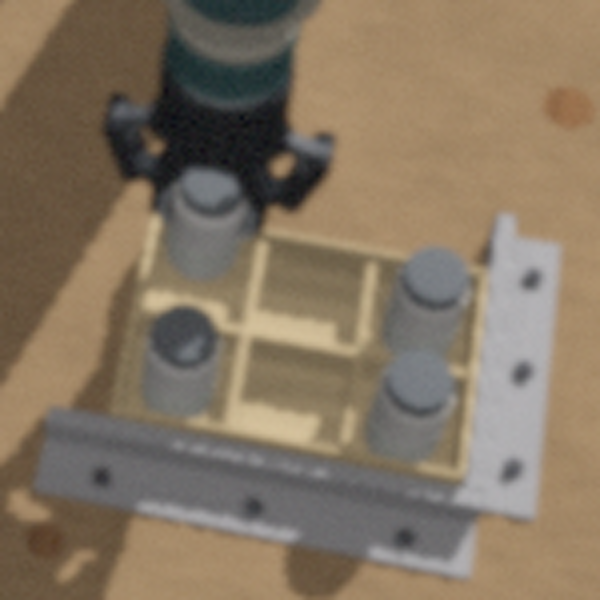

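Call:
drive_tool(
  commands=[
    [0.003, 0, -0.02, 0],
    [0.003, 0, -0.045, 0],
    [0.003, 0, -0.065, 0],
    [0.003, 0, -0.072, 0],
    [0.003, 0, -0.072, 0],
  ],
)

```text
time: 38.85
position: [0.5702, 0.1178, 0.0523]
tcp_rot: [0.028, -3.14, 0.0]
force: [-0.2, -0.5, -2.4]
gripper_width: 0.0447
```

Call:
drive_tool(
  commands=[
    [0, 0, -0.002, 0],
    [0, 0, -0.004, 0],
    [0, 0, -0.006, 0],
    [0, 0, -0.006, 0],
  ],
)

```text
time: 39.25
position: [0.5709, 0.1179, 0.0496]
tcp_rot: [-0.029, 3.141, 0.0]
force: [-0.7, -0.4, -2.1]
gripper_width: 0.0451
```

Call:
drive_tool(
  commands=[
    [0, 0, -0.002, 0],
    [0, 0, -0.003, 0],
    [0, 0, -0.004, 0],
    [0, 0, -0.004, 0],
  ],
)

```text
time: 39.65
position: [0.5716, 0.1178, 0.0493]
tcp_rot: [-0.029, 3.14, -0.0]
force: [-3.1, -1.4, 9.8]
gripper_width: 0.045
```

Call:
drive_tool(
  commands=[
    [0, 0, 0, 0],
    [0, 0, 0, 0],
    [0, 0, 0, 0],
    [0, 0, 0.03, 0],
    [0, 0, 0.08, 0],
    [0, 0, 0.12, 0],
    [0, 0, 0.12, 0],
  ],
  claw=0.72,
)

```text
time: 40.35
position: [0.5741, 0.1182, 0.1229]
tcp_rot: [-0.028, 3.134, 0.001]
force: [0.9, 0.1, 0.3]
gripper_width: 0.0614
```

Call:
drive_tool(
  commands=[
    [-0.003, 0, 0, 0],
    [-0.003, 0, 0, 0],
    [-0.003, 0, 0, 0],
    [-0.003, 0, 0, 0],
    [-0.003, 0, 0, 0],
  ],
  claw=0,
)

```text
time: 40.85
position: [0.5685, 0.1178, 0.1182]
tcp_rot: [0.028, -3.14, 0.0]
force: [0.4, 0.0, -0.2]
gripper_width: -0.0003
```

```bash
python3 -c "
from h import *;pose()
im=grab('scene','s24')[:,:,::-1];cv2.imwrite('pics/s24z.png',cv2.resize(im[160:310,290:440],None,fx=4,fy=4,interpolation=2))"
```

```text
t 40.85 pos [0.5685 0.1178 0.1182] jawang 91.03 z [-0.001 -0.    -1.   ] F [ 0.4  0.  -0.2] w -0.0003 q [ 0.09  0.28 -0.27  1.02 -0.    0.07]
```

View pics/s24z.png

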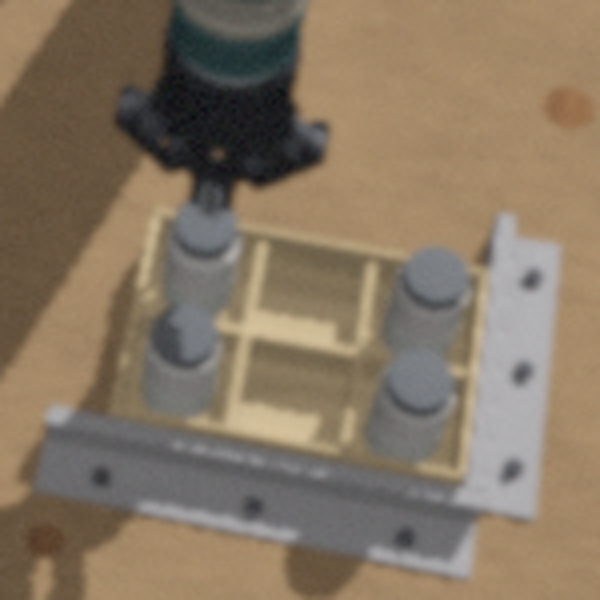

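Call:
drive_tool(
  commands=[
    [0, 0, -0.02, 0],
    [0, 0, -0.035, 0],
    [0, 0, -0.042, 0],
    [0, 0, -0.048, 0],
    [0, 0, -0.054, 0],
    [0, 0, -0.058, 0],
    [0, 0, -0.062, 0],
    [0, 0, -0.062, 0],
  ],
)

```text
time: 41.7
position: [0.5728, 0.1184, 0.0896]
tcp_rot: [-0.029, 3.133, 0.001]
force: [-8.7, -1.3, 36.1]
gripper_width: -0.0001
```

Call:
drive_tool(
  commands=[
    [0, 0, 0.05, 0],
    [0, 0, 0.1, 0],
    [0, 0, 0.18, 0],
    [-0.02, -0.03, 0.25, 0],
    [-0.15, -0.15, 0.3, 0],
    [-0.2, -0.24, 0.3, 0],
    [-0.2, -0.24, 0.3, 0],
    [-0.2, -0.24, 0.3, 0],
    [-0.2, -0.24, 0.3, 0],
    [-0.2, -0.24, 0.3, 0],
  ],
)

```text
time: 42.7
position: [0.4492, -0.0262, 0.2617]
tcp_rot: [-0.027, 3.141, 0.001]
force: [-0.4, -0.4, -0.0]
gripper_width: -0.0001
```

```bash
python3 -c "
from h import *;pose()
im=grab('top','t25')[:,:,::-1];cv2.imwrite('pics/t25z.png',cv2.resize(im[135:265,115:275],None,fx=4.5,fy=4.5,interpolation=2))
im=grab('scene','s25')[:,:,::-1];cv2.imwrite('pics/s25z.png',cv2.resize(im[180:310,310:440],None,fx=4.5,fy=4.5,interpolation=2))"
```

```text
t 42.7 pos [ 0.4492 -0.0262  0.2617] jawang 90.98 z [ 0.001  0.    -1.   ] F [-0.4 -0.4 -0. ] w -0.0001 q [-0.2  -0.05 -0.34  1.29  0.   -0.22]
```

View pics/t25z.png

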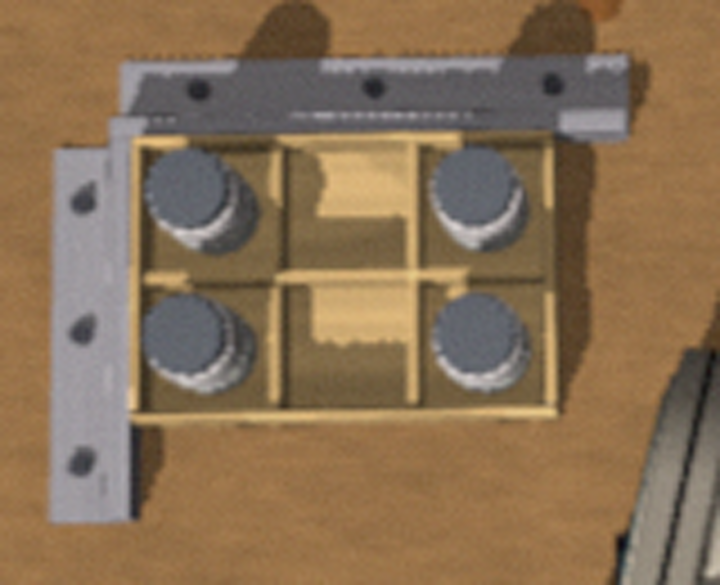

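View pics/s25z.png

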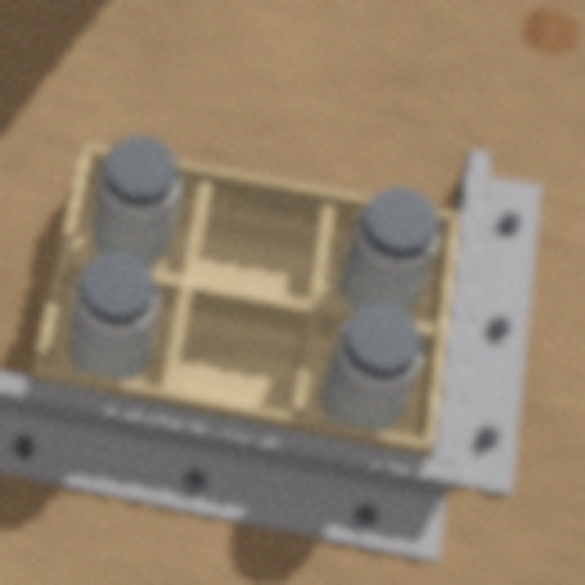

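View pics/t25.png

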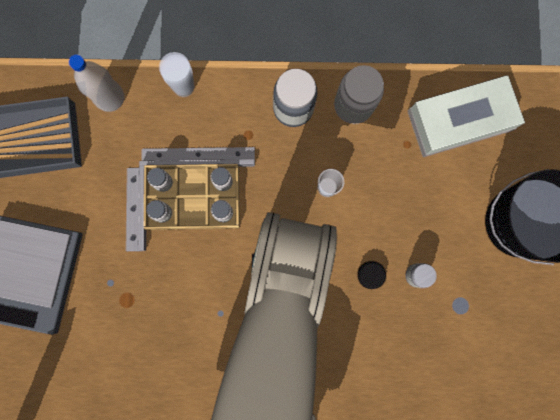

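```bash
python3 - <<'E'
from h import *
t=cv2.imread('pics/t25.png')
# saturation separates plywood from grey fence
s=cv2.cvtColor(t,cv2.COLOR_BGR2HSV)[:,:,1].astype(int)
for r_ in (185,197,205,215,222):
    print('row',r_,s[r_,138:150])
for c in (180,188,196,204): print('col',c,s[158:172,c], t[158:172,c].mean(1).astype(int))
X=np.array([[.6291,.3044,.03],[.5816,.3025,.03],[.5346,.3014,.03]]);
print(proj('top',X)[:,0], proj('top',X+[0,0,.01])[:,0])
Y=np.array([[.6773,.2195,.03],[.6784,.15,.03]]);print(proj('top',Y)[:,1],proj('top',Y+[0,0,.01])[:,1])
E
```

```text
row 185 [  8  11   5   8   8  28 100 119 122 109 117 108]
row 197 [  6   8  11  11   9  46 108 118 108 116 115 117]
row 205 [  8   7  11  10   9  39 105 121  90   0  23  29]
row 215 [ 10  10  10  12   8  41 111 116 121  61  13   7]
row 222 [  6   9   5   9   8  51  95 112 110  96 113 112]
col 180 [ 16  13  10   7  11   8  60 107 119 114 113 114 114 112] [ 94 100 125 104  93  94  93 152 148 130  83  90  97  97]
col 188 [  6  12   7   8   8  11  80 111 116 111 114 112 115 117] [ 86 102 153 123  95  89 107 155 133 122 125 162 171 167]
col 196 [ 11   8  16   2  11  11  86 111 114 112 112 111 116 112] [ 92  94 126 107  95  94 112 158 135 126 132 157 163 165]
col 204 [ 11  15   8  11  11  10 101 108 111 117 113 114 118 115] [ 89  81 132 111  92  96 139 176 143 129 136 152 152 152]
[143.27882254 143.40053565 143.1864681 ] [142.27019631 142.38867924 142.16872893]
[165.20306759 165.02645213] [164.38360989 164.20666553]
```

Call:
drive_tool(
  commands=[
    [0.261, 0.095, 0, 0],
    [0.261, 0.095, 0, 0],
    [0.261, 0.095, 0, 0],
    [0.261, 0.095, 0, 0],
    [0.261, 0.095, -0.08, 0],
    [0.261, 0.095, -0.16, 0],
    [0.261, 0.095, -0.24, 0],
    [0.261, 0.095, -0.32, 0],
    [0.261, 0.095, -0.378, 0],
    [0.261, 0.095, -0.378, 0],
  ],
)

```text
time: 43.8
position: [0.5999, 0.0325, 0.0282]
tcp_rot: [0.031, -3.128, -0.002]
force: [-0.8, 0.2, -0.4]
gripper_width: -0.0003
```

Call:
drive_tool(
  commands=[
    [0, 0.01, 0, 0],
    [0, 0.02, 0, 0],
    [0, 0.03, 0, 0],
    [0, 0.035, 0, 0],
    [0, 0.035, 0, 0],
  ],
)

```text
time: 44.3
position: [0.6066, 0.0525, 0.0365]
tcp_rot: [-0.03, 3.139, -0.0]
force: [0.3, -0.1, -0.2]
gripper_width: -0.0002
```

```bash
python3 -c "
from h import *;pose()
im=grab('scene','s26')[:,:,::-1];cv2.imwrite('pics/s26z.png',cv2.resize(im[160:310,270:420],None,fx=4,fy=4,interpolation=2))"
```

```text
t 44.3 pos [0.6066 0.0525 0.0365] jawang 91.09 z [ 0.003 -0.    -1.   ] F [ 0.3 -0.1 -0.2] w -0.0002 q [-0.02  0.41 -0.28  0.87  0.   -0.04]
```

View pics/s26z.png

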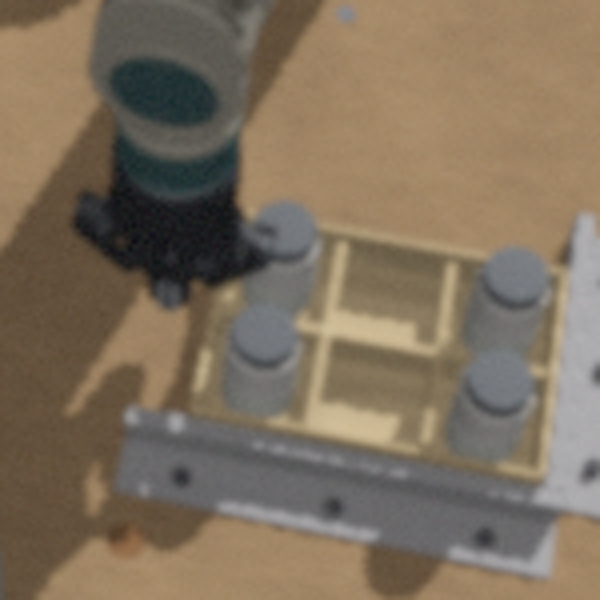

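```bash
python3 -c "
from h import *
for p in [(265,240),(95,215),(170,295),(262,262)]:
  C,d=ray('scene',[[270+p[0]/4,160+p[1]/4]]);s=(.6066-C[0])/d[0,0];print(p,(C+s*d[0]).round(3))
"
```

```text
(265, 240) [0.607 0.109 0.131]
(95, 215) [0.607 0.004 0.119]
(170, 295) [0.607 0.053 0.038]
(262, 262) [0.607 0.109 0.104]
```

Call:
drive_tool(
  commands=[
    [0, 0, -0.006, 0],
    [0, 0, -0.011, 0],
    [0, 0.004, -0.011, 0],
    [0, 0.008, -0.011, 0],
    [0, 0.012, -0.011, 0],
    [0, 0.016, -0.011, 0],
    [0, 0.016, -0.011, 0],
  ],
)

```text
time: 45.05
position: [0.6057, 0.0618, 0.0285]
tcp_rot: [-0.029, 3.141, 0.0]
force: [0.3, -0.3, 0.4]
gripper_width: 0.0004
```

Call:
drive_tool(
  commands=[
    [0, 0.003, 0, 0],
    [0, 0.006, 0, 0],
    [0, 0.006, 0, 0],
  ],
)

```text
time: 45.35
position: [0.6056, 0.0653, 0.0285]
tcp_rot: [-0.029, 3.141, 0.0]
force: [-0.5, -0.4, 0.6]
gripper_width: 0.0001
```

Call:
drive_tool(
  commands=[
    [0, 0.003, 0, 0],
    [0, 0.005, 0, 0],
    [0, 0.005, 0, 0],
  ],
)

```text
time: 45.65
position: [0.6057, 0.0668, 0.0285]
tcp_rot: [0.027, -3.141, 0.005]
force: [-0.5, -5.4, 1.4]
gripper_width: 0.0001
```

Call:
drive_tool(
  commands=[
    [0, 0.003, 0, 0],
    [0, 0.005, 0, 0],
    [0, 0.005, 0, 0],
  ],
)

```text
time: 45.95
position: [0.6056, 0.0688, 0.0285]
tcp_rot: [0.026, -3.141, 0.008]
force: [-0.1, -8.2, -0.5]
gripper_width: -0.0005
```

Call:
drive_tool(
  commands=[
    [0, 0.003, 0, 0],
    [0, 0.005, 0, 0],
    [0, 0.005, 0, 0],
  ],
)

```text
time: 46.25
position: [0.6056, 0.0691, 0.0285]
tcp_rot: [0.024, -3.141, 0.017]
force: [0.2, -14.8, 0.8]
gripper_width: -0.0001
```

Call:
drive_tool(
  commands=[
    [0, 0.003, 0, 0],
    [0, 0.006, 0, 0],
    [0, 0.006, 0, 0],
  ],
)

```text
time: 46.55
position: [0.6055, 0.0694, 0.0286]
tcp_rot: [0.021, -3.141, 0.029]
force: [-0.8, -22.4, 3.5]
gripper_width: -0.0
```

Call:
drive_tool(
  commands=[
    [0, -0.03, 0, 0],
    [0, -0.07, 0, 0],
    [0, -0.07, 0.08, 0],
    [0, -0.07, 0.16, 0],
    [0, -0.07, 0.22, 0],
    [-0.2, -0.07, 0.22, 0],
    [-0.22, 0.05, 0.22, 0],
    [-0.22, 0.1, 0.22, 0],
    [-0.22, 0.187, 0.22, 0],
    [-0.22, 0.187, 0.22, 0],
  ],
)

```text
time: 47.55
position: [0.4717, 0.1927, 0.1607]
tcp_rot: [0.031, -3.141, -0.005]
force: [0.4, -0.3, -0.4]
gripper_width: -0.0003
```

Call:
drive_tool(
  commands=[
    [0, 0, 0, 0],
    [0, 0, 0, 0],
  ],
)

```text
time: 47.75
position: [0.4733, 0.1907, 0.1605]
tcp_rot: [0.032, -3.141, -0.002]
force: [-0.2, -0.1, -0.2]
gripper_width: 0.0003
```

Call:
drive_tool(
  commands=[
    [0, 0, -0.08, 0],
    [0, 0, -0.16, 0],
    [0, 0, -0.22, 0],
    [0.03, 0.003, -0.22, 0],
    [0.055, 0.003, -0.22, 0],
    [0.06, 0.003, -0.22, 0],
    [0.065, 0.003, -0.22, 0],
    [0.065, 0.003, -0.22, 0],
  ],
)

```text
time: 48.55
position: [0.5128, 0.1911, 0.0286]
tcp_rot: [0.027, -3.141, -0.0]
force: [0.3, -0.7, -0.5]
gripper_width: -0.0002
```

Call:
drive_tool(
  commands=[
    [0.003, 0, 0, 0],
    [0.006, 0, 0, 0],
    [0.006, 0, 0, 0],
  ],
)

```text
time: 48.85
position: [0.5163, 0.1917, 0.0287]
tcp_rot: [-0.029, 3.141, 0.0]
force: [0.0, -0.4, -0.1]
gripper_width: -0.0003
```

Call:
drive_tool(
  commands=[
    [0.003, 0, 0, 0],
    [0.006, 0, 0, 0],
    [0.006, 0, 0, 0],
  ],
)

```text
time: 49.15
position: [0.5176, 0.1917, 0.028]
tcp_rot: [0.029, -3.137, -0.0]
force: [-5.0, 0.7, 3.6]
gripper_width: -0.0002
```

Call:
drive_tool(
  commands=[
    [0.003, 0, 0, 0],
    [0.006, 0, 0, 0],
    [0.006, 0, 0, 0],
  ],
)

```text
time: 49.45
position: [0.5176, 0.1916, 0.0274]
tcp_rot: [0.03, -3.13, -0.0]
force: [-11.1, 0.3, 8.4]
gripper_width: 0.0003
```

Call:
drive_tool(
  commands=[
    [0.003, 0, 0, 0],
    [0.006, 0, 0, 0],
    [0.006, 0, 0, 0],
  ],
)

```text
time: 49.75
position: [0.5176, 0.1915, 0.0268]
tcp_rot: [0.031, -3.124, -0.0]
force: [-17.6, 1.6, 12.5]
gripper_width: -0.0004
```

Call:
drive_tool(
  commands=[
    [-0.03, 0, 0, 0],
    [-0.06, 0, 0, 0],
    [-0.08, 0, 0.05, 0],
    [-0.1, -0.05, 0.15, 0],
    [-0.12, -0.15, 0.25, 0],
    [-0.12, -0.25, 0.35, 0],
    [-0.12, -0.33, 0.4, 0],
    [-0.12, -0.36, 0.4, 0],
    [-0.12, -0.36, 0.4, 0],
    [-0.12, -0.36, 0.4, 0],
  ],
)

```text
time: 50.75
position: [0.458, -0.0285, 0.273]
tcp_rot: [-0.021, 3.132, -0.006]
force: [0.1, 1.5, 0.7]
gripper_width: -0.0001
```

```bash
python3 -c "
from h import *;pose()
t=grab('top','t27')[:,:,::-1].copy();cv2.imwrite('pics/t27z.png',cv2.resize(t[135:265,115:275],None,fx=4.5,fy=4.5,interpolation=2))
s=cv2.cvtColor(t,cv2.COLOR_BGR2HSV)[:,:,1].astype(int)
for r_ in (185,197,205,215,222): print('row',r_,s[r_,138:150])
for c in (180,188,196,204): print('col',c,s[158:172,c])
im=grab('scene','s27')[:,:,::-1];cv2.imwrite('pics/s27z.png',cv2.resize(im[120:310,150:440],None,fx=2.7,fy=2.7,interpolation=2))"
```

```text
t 50.75 pos [ 0.458  -0.0285  0.273 ] jawang 90.76 z [ 0.009 -0.004 -1.   ] F [0.1 1.5 0.7] w -0.0001 q [-0.2  -0.05 -0.31  1.3  -0.   -0.22]
row 185 [ 11  10  10   8  14  79 110 123  98 129 106  61]
row 197 [  6   6   6  10  27  89 116 109 112 114 113 111]
row 205 [  7  10   8  13  31  86 112 111  39  11  28  20]
row 215 [ 13   6  13   6  50 100 116 128  90  18   7  22]
row 222 [ 10   8  10   5  47 102 119 112 108 108 108 123]
col 180 [  9   8   8   7   8  11  59 107 111 114 123 113 111 115]
col 188 [ 10  12  10   6  10  11  84 112 114 111 112 113 116 112]
col 196 [  3  18   6   5  18   6  84 114 118 114 116 113 115 111]
col 204 [  8  12  13  11  11  15 102 109 112 117 113 112 118 115]
```

View pics/t27z.png

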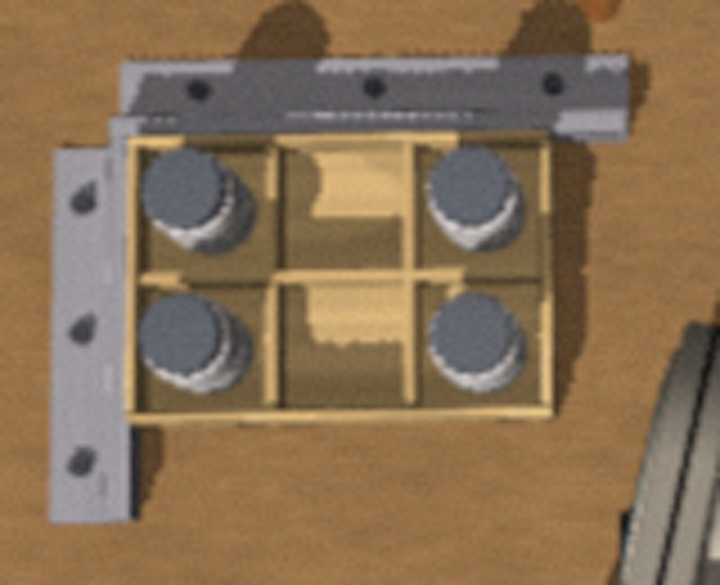

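View pics/s27z.png

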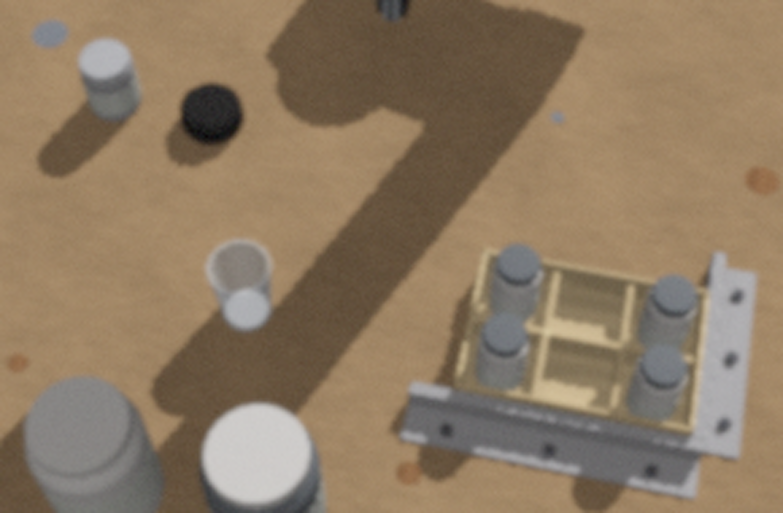

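```bash
python3 -c "
from cell import hand_in;print(hand_in())"
```

```text
the job is handed in; nothing more can be done
None
```

The job is handed in at about 51 s. The crate is in the fence corner and all four jars present stand upright in its four corner cells with their caps pressed home. One check failed along the way, on the order of the work.

- **Crate:** I gripped it by its centre divider, turned it square and pushed it into the corner before placing any jars. A check after all the jars were in showed a gap of about 2 mm at the +y wall, so the crate was not fully flush when the jars went in. I closed it by pushing on the outer -y face, where it slid about 2 mm and then stalled at 22 N. The +x side did not move under 18 N. In the last top view the crate's +y edge lies close to where a flush crate should, to within about 1 mm.
- **Jars:** each was lowered until the crate floor took its weight before I let go. None was seen to have been knocked aside.
- **Caps:** each press stopped at a tool height of 0.0895–0.0896 m under 30–36 N. The expected height for a cap fully home is 0.089 m.
- **Bystanders:** the cup, tin and rubber block look unmoved in the last picture.

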